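Break down the nest of dust-hose reducers and fit each to its blast gate

TASK

The dust-hose reducers are nested one in another on the bench, with the orange blanking plug on top; take the nest apart and fit every piece, spigot down, into the blast gate whose collar is its size (black in the largest, blue in the next, white in the next, and the orange plug to close off the smallest). Each must sit upright and fully home, its shoulder flat on the collar, and be let go. Mind the rip fence and the raised saw blade between them.

Things in the scene. Friction and masses are not known exactly. Their poses are not given: they have to be found in the camera images.
- reducer_60_centre (a point): Black plastic hose reducer, upright. From below: tapered spigot 32 mm long, 52 mm across at its lower end, 60 at the top; shoulder 5 mm thick, 68 across; round cup 40 mm high, 58.5 across outside (grip here), its open tapered mouth takes a 50 mm spigot. Point: centre, half-way up its 77 mm height, 1.5 mm above the shoulder's top; z up its axis. Starts on the bench, bottom of the nest.
- reducer_50_centre (a point): Blue plastic hose reducer, upright. From below: tapered spigot 32 mm long, 42 mm across at its lower end, 50 at the top; shoulder 5 mm thick, 58 across; round cup 40 mm high, 48.5 across outside (grip here), its open tapered mouth takes a 40 mm spigot. Point: centre, half-way up its 77 mm height, 1.5 mm above the shoulder's top; z up its axis. Starts loosely seated in the black one.
- reducer_40_centre (a point): White plastic hose reducer, upright. From below: tapered spigot 32 mm long, 32 mm across at its lower end, 40 at the top; shoulder 5 mm thick, 48 across; round cup 40 mm high, 38.5 across outside (grip here), its open tapered mouth takes a 30 mm spigot. Point: centre, half-way up its 77 mm height, 1.5 mm above the shoulder's top; z up its axis. Starts loosely seated in the blue one.
- plug_30_centre (a point): Orange plastic blanking plug, solid, upright. From below: tapered spigot 32 mm long, 22 mm across at its lower end, 30 at the top; shoulder 5 mm thick, 38 across; round ribbed knob 25 mm across, 40 high (grip here). Point: centre, half-way up its 77 mm height, 1.5 mm above the shoulder's top; z up its axis. Starts loosely seated in the white one.
- gate_60_mouth (a point): Cast aluminium blast gate, fixed: square body 94 mm wide, 12 high, steel slide 26 mm out of one side; on it an upright round collar, 70.5 mm across outside, bore tapered from 62.5 mm at its open top to 54.5 32 mm down. Point: centre of the collar's mouth, 46 mm above the bench; z up. A 60 mm spigot fully home has its centre point 6.5 mm above this one.
- gate_50_mouth (a point): Cast aluminium blast gate, fixed: square body 84 mm wide, 12 high, steel slide 26 mm out of one side; on it an upright round collar, 60.5 mm across outside, bore tapered from 52.5 mm at its open top to 44.5 32 mm down. Point: centre of the collar's mouth, 46 mm above the bench; z up. A 50 mm spigot fully home has its centre point 6.5 mm above this one.
- gate_40_mouth (a point): Cast aluminium blast gate, fixed: square body 74 mm wide, 12 high, steel slide 26 mm out of one side; on it an upright round collar, 50.5 mm across outside, bore tapered from 42.5 mm at its open top to 34.5 32 mm down. Point: centre of the collar's mouth, 46 mm above the bench; z up. A 40 mm spigot fully home has its centre point 6.5 mm above this one.
- gate_30_mouth (a point): Cast aluminium blast gate, fixed: square body 64 mm wide, 12 high, steel slide 26 mm out of one side; on it an upright round collar, 40.5 mm across outside, bore tapered from 32.5 mm at its open top to 24.5 32 mm down. Point: centre of the collar's mouth, 46 mm above the bench; z up. A 30 mm spigot fully home has its centre point 6.5 mm above this one.

How it is judged:
At the end, for the whole second after the job is handed in: Black, blue and white reducers and the orange plug each stand in the gate of their own size: axis within 4 mm of the collar's, centre 3.5 to 9.5 mm above its mouth (6.5 when fully home), within 4 degrees of upright, at rest (horizontal distance between reducer_60_centre and gate_60_mouth below 0.004 m and z of reducer_60_centre in the frame of gate_60_mouth between 0.0035 and 0.0095 m and angle between each of reducer_60_centre, reducer_50_centre, reducer_40_centre, plug_30_centre's own z axis and vertical below 0.07 rad and linear speed of each of reducer_60, reducer_50, reducer_40, plug_30 below 0.02 m/s and horizontal distance between reducer_50_centre and gate_50_mouth below 0.004 m and z of reducer_50_centre in the frame of gate_50_mouth between 0.0035 and 0.0095 m and horizontal distance between reducer_40_centre and gate_40_mouth below 0.004 m and z of reducer_40_centre in the frame of gate_40_mouth between 0.0035 and 0.0095 m and horizontal distance between plug_30_centre and gate_30_mouth below 0.004 m and z of plug_30_centre in the frame of gate_30_mouth between 0.0035 and 0.0095 m); the robot touches nothing.
It also fails if it takes over 128 s, if anything falls off the work surface, if the arm or the gripper's body presses on something with over 40 N, if the wrist force passes 120 N, or if a joint passes its speed limit or range.

ROBOT

A 6-joint arm with a two-finger parallel gripper is mounted at the origin on a cart in front of the work surface, level with it; the furniture and walls round the work are solid. World frame = base frame: x ahead of the robot, y to its left, z up, the work surface at z = 0. Lengths are in m, angles in rad, forces in N, time in s.
With the tool pointing down it reaches from about 0.25 to 0.725 m from the base axis. Payload 9.7 kg.
Tool frame: the origin (TCP) lies midway between the tips of the shut fingers; the grasp point (between the pads) lies 19 mm behind it; y points along the fingers, x is the direction in which the jaws open and shut, and the axes are right-handed (so a half turn about y gives the same grasp; the last joint's range is limited). The gripper opens to 85 mm and grips with 20 to 120 N. Pads are 22 mm wide; open, the fingers measure 114 mm over their backs; the gripper's body (76 mm by 85 mm) begins 54 mm behind the grasp point. The pads swing forward as they close: fully open they stand 13 mm farther back than shut.
Start: joints at [1.241, 0.087, 0.176, 1.66, 0, 1.571], TCP at [0.178, 0.52, 0.231] pointing down, gripper open.
Joint ranges: [-3.13, 3.13], [-0.85, 1.81], [-1.15, 1.24], [-2.2, 2.28], [-1.44, 1.52], [-3.14, 3.14]. Speed limits (rad/s): [2.22, 2.22, 2.57, 3.14, 3.14, 3.14].

INTERFACE

Orientations are given as a rotation vector (axis times angle).
In Python, from station import arm gives the robot as it stands.
- The arm moves only by the tool apply_moves, never from a script. Its arguments are lists of equal length, an entry for each row: "translation": the shift along the tool's x, y, z in m, a list of three; "delta_rot": the turn, a rotation vector about the tool's x, y, z in degrees, a list of three. A call has 1 to 10 rows; each row shifts and turns the pose as measured when the row begins, along the tool's axes as they then stand; what a row does not reach is not made up. A row lasts 1/12 s, in which the tool goes at most 41.7 mm and 7.16 degrees, less where a joint would pass 70% of its speed; a pose out of reach is approached as far as the arm can. A call with a gripper value outside its range is refused whole. "hand" is the closure, from -1 (fully open) to 1 (shut), set as the call begins (left out, the last holds). The fingers move at their own pace and stop on an object; "squeeze" is the grip in N (left out, the last holds). Time passes only in rows, so rows that do not move let the fingers close. It gives the time, the measured TCP pose, the force and the opening at its end, in the units of the state.
- arm.state(): the state, without advancing time (a new reading comes with each control period).
- arm.grab_frame(name): name is "scene" or "top" or "wrist"; returns the picture (384x512x3 uint8, blue, green, red); there is no depth.
- arm.get_calibration(name): a dict with "intrinsics" (3x3 intrinsics, pixels), "pose" (4x4, takes a point from camera to world coordinates). Camera axes: x right, y down, z forward; pixel columns grow to the right and rows downward; lengths in m; the calibration is good to about 2 mm. The wrist camera is an equidistant fisheye: a pixel r from the principal point sees the ray r / f radians off the axis. A picture is of the moment at which its call begins: read the wrist's pose just before it. get_calibration takes no time and is no camera call; for the wrist camera it gives the pose at the moment of the call.
- arm.sign_off(): hands the job in, once; it reports no verdict.
The state is a dict: "time_s": time; "qpos": joint angles; "qd": joint speeds; "tau": joint torques, N m; "ee_pos": TCP position; "eef_rot": TCP orientation; "contact_force": force on the tool from outside, world axes, zero at the start; "moment": the same for the moment, N m; "width": finger opening in m.
Only numpy, scipy, OpenCV 4.12 (cv2) and the standard library are available. Lean on these libraries where they do the work, as an engineer would, in place of code of your own. Each camera call takes 0.05 s, during which the arm holds its last target.

## Working session

There is one attempt and no reset: what is moved stays moved. The work goes in short steps, Python scripts to look and compute and a tool call to move; the robot and the scene stay as the last step left them, time stands still between calls to the robot, and variables do not carry over. Pictures are saved under pics/ and viewed, and the job is handed in when it is done.

Besides the shell and the picture viewer there is one more tool, called after "Request:" by a JSON object that holds its "fn" and its "kwargs". apply_moves: Moves the arm, as the interface text tells. Its arguments: {"type":"object","properties":{"translation":{"type":"array","items":{"type":"array","items":{"type":"number"}}},"delta_rot":{"type":"array","items":{"type":"array","items":{"type":"number"}}},"hand":{"type":"number"},"squeeze":{"type":"number"}},"required":["translation","delta_rot"]}

```bash
ls; mkdir -p pics
python3 - <<'E'
from station import arm
import cv2,numpy as np
print(arm.state())
for n in ["scene","top","wrist"]:
    c=arm.get_calibration(n); print(n,np.round(c["intrinsics"],2).tolist(),np.round(c["pose"],4).tolist())
    cv2.imwrite(f"pics/{n}0.png",arm.grab_frame(n))
E
```

```text
pics
{'time_s': 0.0, 'qpos': array([1.24098123e+00, 8.74523107e-02, 1.75102594e-01, 1.65978628e+00,
       2.50561982e-06, 1.57080651e+00]), 'qd': array([-1.65687878e-04, -2.27113394e-03, -3.46541428e-04, -1.44450495e-04,
        2.16597077e-06, -1.38337172e-03]), 'tau': array([ 9.10553317e-04, -5.20390821e+01,  4.64800715e+01,  1.62268127e-02,
       -2.44729936e-04,  4.23541053e-06]), 'ee_pos': array([0.1780507 , 0.5201342 , 0.23057115]), 'eef_rot': array([-1.34816971, -0.96209542,  0.96390306]), 'contact_force': array([ 0.40027264,  0.57226455, -0.23247708]), 'moment': array([-0.0122235 ,  0.01211651, -0.02782652]), 'width': 0.08501319268764625}
scene [[349.95, 0.0, 247.69], [0.0, 349.95, 190.73], [0.0, 0.0, 1.0]] [[0.4899, -0.5533, 0.6737, -0.1959], [-0.8715, -0.3296, 0.3631, -0.3897], [0.0212, -0.765, -0.6437, 0.8261], [0.0, 0.0, 0.0, 1.0]]
top [[365.18, 0.0, 254.3], [0.0, 365.18, 188.14], [0.0, 0.0, 1.0]] [[0.0146, -0.9924, 0.1219, 0.4112], [-0.9996, -0.0117, 0.025, -0.0003], [-0.0234, -0.1222, -0.9922, 1.1892], [0.0, 0.0, 0.0, 1.0]]
wrist [[297.32, 0.0, 259.6], [0.0, 297.32, 188.64], [0.0, 0.0, 1.0]] [[0.3241, 0.9067, 0.27, 0.1096], [0.946, -0.3103, -0.0934, 0.5449], [-0.0009, 0.2857, -0.9583, 0.3739], [0.0, 0.0, 0.0, 1.0]]
```

View pics/scene0.png

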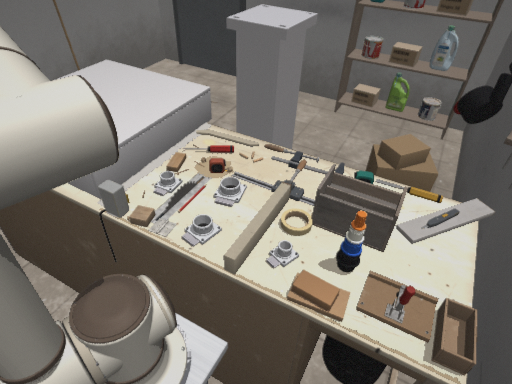

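View pics/top0.png

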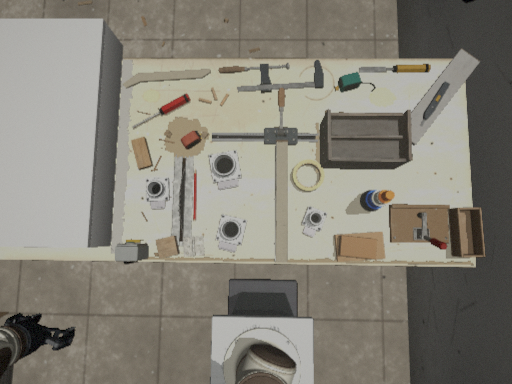

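View pics/wrist0.png

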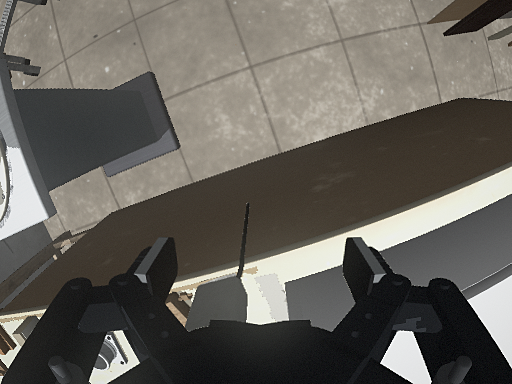

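```bash
cat > h.py <<'E'
import numpy as np,cv2
from station import arm
from scipy.spatial.transform import Rotation as R
def ray(n,u,v,c=None):
    c=c or arm.get_calibration(n);K=np.array(c["intrinsics"]);T=np.array(c["pose"])
    x=(u-K[0,2])/K[0,0];y=(v-K[1,2])/K[1,1]
    if n=="wrist":
        r=np.hypot(x,y);s=np.sin(r)/max(r,1e-9);d=np.array([x*s,y*s,np.cos(r)])
    else: d=np.array([x,y,1.])
    return T[:3,3],T[:3,:3]@d
def onz(n,u,v,z,c=None):
    o,d=ray(n,u,v,c);return o+d*(z-o[2])/d[2]
def proj(n,P,c=None):
    c=c or arm.get_calibration(n);K=np.array(c["intrinsics"]);T=np.array(c["pose"])
    p=np.linalg.inv(T)@np.append(P,1);
    if n=="wrist":
        t=np.arctan2(np.hypot(p[0],p[1]),p[2]);h=np.hypot(p[0],p[1])
        return K[0,0]*t*p[0]/h+K[0,2],K[1,1]*t*p[1]/h+K[1,2]
    return K[0,0]*p[0]/p[2]+K[0,2],K[1,1]*p[1]/p[2]+K[1,2]
E
python3 - <<'E'
import cv2
a=cv2.imread("pics/top0.png")
cv2.imwrite("pics/t1.png",cv2.resize(a[140:270,120:260],None,fx=5,fy=4.6,interpolation=cv2.INTER_CUBIC)[:600])
cv2.imwrite("pics/t2.png",cv2.resize(a[145:265,260:400],None,fx=5,fy=5,interpolation=cv2.INTER_CUBIC))
b=cv2.imread("pics/scene0.png")
cv2.imwrite("pics/s1.png",cv2.resize(b[150:280,130:260],None,fx=4.6,fy=4.6,interpolation=cv2.INTER_CUBIC))
cv2.imwrite("pics/s2.png",cv2.resize(b[180:290,250:400],None,fx=5,fy=5,interpolation=cv2.INTER_CUBIC))
E
```

```text
(no output)
```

View pics/t1.png

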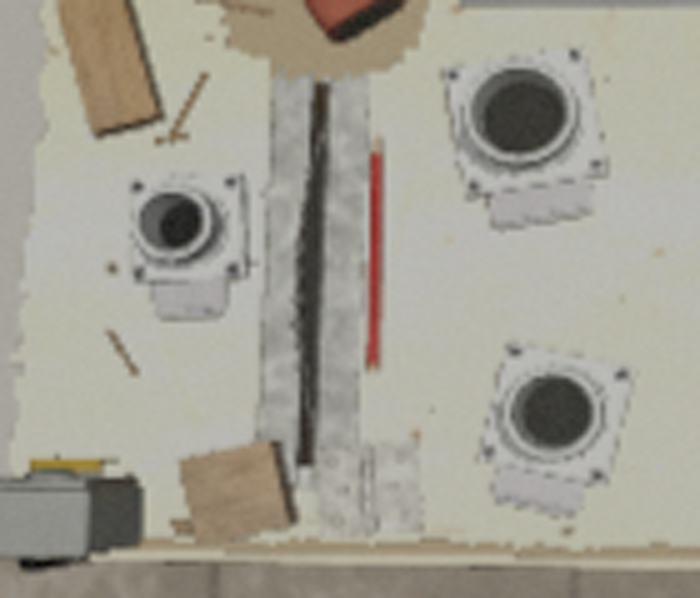

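View pics/t2.png

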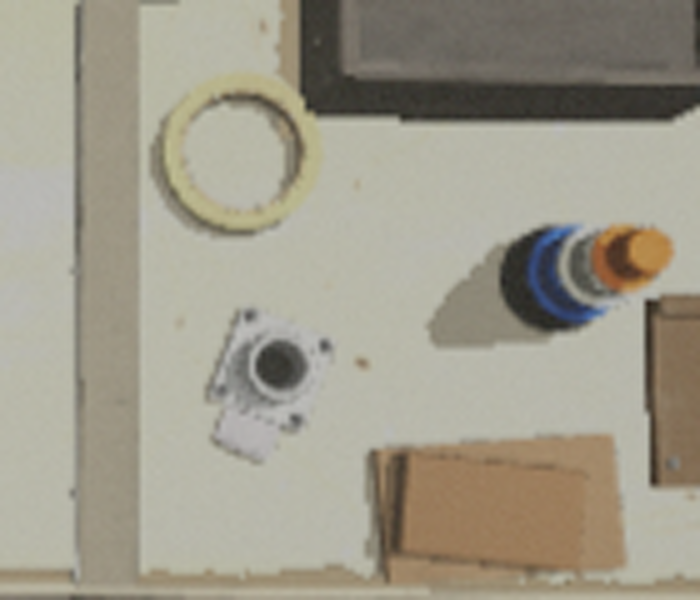

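View pics/s1.png

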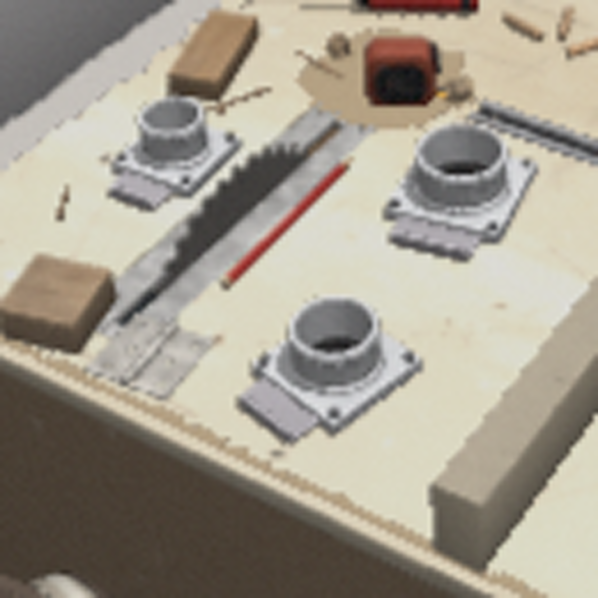

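View pics/s2.png

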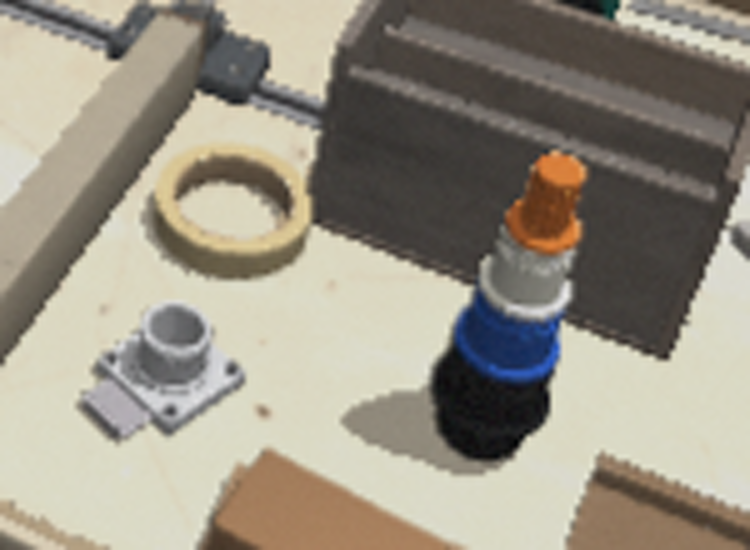

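Run:
```python
from h import *
s=arm.state();print(np.round(R.from_rotvec(s["eef_rot"]).as_matrix(),3).tolist())
for n,u,v in [("60",224.5,164.2),("50",230.5,228.7),("40",155.3,188.1),("30",316.1,217.7)]:
    P=onz("top",u,v,.046);print(n,np.round(P,4),"r",round(np.hypot(*P[:2]),3),"scene pix",np.round(proj("scene",P),1))
# scene mouth guesses
for n,u,v in [("60",130+462/4.6,150+153/4.6),("50",130+336/4.6,150+325/4.6),("40",130+172/4.6,150+115/4.6),("30",250+177/5,180+327/5)]:
    print(n,np.round(onz("scene",u,v,.046),4))
# knob top: top view (648,243)/5 ; scene (560,168)/5
def tri(a,b):
    o1,d1=ray("top",*a);o2,d2=ray("scene",*b)
    A=np.stack([d1,-d2],1);t=np.linalg.lstsq(A,o2-o1,rcond=None)[0]
    p,q=o1+d1*t[0],o2+d2*t[1];return np.round((p+q)/2,4),np.round(np.linalg.norm(p-q),4)
print("knobtop",tri((260+648/5,145+246/5),(250+560/5,180+170/5)))
print("toolbox near corner top",tri((260+302/5,145+110/5),(250+352/5,180+72/5)))
# box floor
for p in [(410,205),(322,165),(322,112)]: print("box",onz("top",*p,0.1))
print("fence top near end",tri((277,261),(130+432/4.6,150+490/4.6)))
```

```text
[[0.324, -0.0, -0.946], [0.946, -0.001, 0.324], [-0.001, -1.0, -0.0]]
60 [0.6274 0.1246 0.046 ] r 0.64 scene pix [230.4 182.8]
50 [0.4234 0.1008 0.046 ] r 0.435 scene pix [202.9 220.2]
40 [0.5481 0.3429 0.046 ] r 0.646 scene pix [167.6 175.2]
30 [ 0.4612 -0.1653  0.046 ] r 0.49 scene pix [285.1 245. ]
60 [0.6251 0.1231 0.046 ]
50 [0.4221 0.0992 0.046 ]
40 [0.5486 0.3443 0.046 ]
30 [ 0.4603 -0.1665  0.046 ]
knobtop (array([ 0.5197, -0.3387,  0.2084]), np.float64(0.0007))
toolbox near corner top (array([ 0.6131, -0.1833,  0.1356]), np.float64(0.0379))
box [ 0.50015567 -0.4345506   0.1       ]
box [ 0.61773112 -0.17614191  0.1       ]
box [ 0.78306896 -0.17745425  0.1       ]
fence top near end (array([ 0.3264, -0.042 ,  0.06  ]), np.float64(0.0052))
```

Request:
{"fn": "apply_moves", "kwargs": {"translation": [[0,-0.02,0],[0,-0.02,0],[0,-0.02,0]], "delta_rot": [[0,-6.3,0],[0,-6.3,0],[0,-6.3,0]]}}

```text
time_s: 0.4
ee_pos: [0.1775, 0.5186, 0.2868]
eef_rot: [-1.21, -1.208, 1.225]
contact_force: [-0.2, -0.1, -0.2]
width: 0.0852
```

```bash
cat >> h.py <<'E'
def go(x,y,z,yaw=None,step=.04):
    s=arm.state();M=R.from_rotvec(s["eef_rot"]);A=M.as_matrix()
    d=M.inv().apply(np.array([x,y,z])-s["ee_pos"])
    n=int(np.ceil(np.linalg.norm(d)/step))
    cur=np.degrees(np.arctan2(A[1,0],A[0,0]))
    print("t",round(s["time_s"],2),"pos",np.round(s["ee_pos"],4),"yaw",round(cur,1),"q",np.round(s["qpos"],2),"w",round(s["width"],4),"F",np.round(s["contact_force"],1))
    # tilt error: rotation bringing tool y to down
    t=np.cross(A[:,1],[0,0,-1]);print("tilt fix deg tool",np.round(np.degrees(A.T@t),2))
    print("total",np.round(d,4),"n",n,"per row",np.round(d/max(n,1),4), "dyaw(tool y)", None if yaw is None else round(-(yaw-cur),1))
E
python3 -c "
from h import *
go(.52,-.339,.3,90)"
```

```text
t 0.4 pos [0.1775 0.5186 0.2868] yaw 90.5 q [ 1.24  0.12  0.32  1.78 -0.    1.23] w 0.0852 F [-0.2 -0.1 -0.2]
tilt fix deg tool [-0.21  0.   -0.59]
total [-0.8605 -0.0055 -0.3352] n 24 per row [-0.0359 -0.0002 -0.014 ] dyaw(tool y) 0.5
```

Request:
{"fn": "apply_moves", "kwargs": {"translation": [[-0.036,-0.001,-0.014],[-0.036,-0.001,-0.014],[-0.036,-0.001,-0.014],[-0.036,-0.001,-0.014],[-0.036,-0.001,-0.014],[-0.036,-0.001,-0.014],[-0.036,-0.001,-0.014],[-0.036,-0.001,-0.014],[-0.036,-0.001,-0.014],[-0.036,-0.001,-0.014]], "delta_rot": [[0,0,0],[0,0,0],[0,0,0],[0,0,0],[0,0,0],[0,0,0],[0,0,0],[0,0,0],[0,0,0],[0,0,0]]}}

```text
time_s: 1.23
ee_pos: [0.3259, 0.1542, 0.2988]
eef_rot: [-1.2, -1.223, 1.241]
contact_force: [1.0, -0.5, -0.0]
width: 0.0857
```

```bash
python3 -c "
from h import *
go(.52,-.339,.3,90)"
```

```text
t 1.23 pos [0.3259 0.1542 0.2988] yaw 91.7 q [ 0.45 -0.31 -0.05  1.84 -0.01  0.42] w 0.0857 F [ 1.  -0.5 -0. ]
tilt fix deg tool [-0.24  0.   -0.6 ]
total [-0.4987  0.0032 -0.1795] n 14 per row [-0.0356  0.0002 -0.0128] dyaw(tool y) 1.7
```

Request:
{"fn": "apply_moves", "kwargs": {"translation": [[-0.036,0,-0.013],[-0.036,0,-0.013],[-0.036,0,-0.013],[-0.036,0,-0.013],[-0.036,0,-0.013],[-0.036,0,-0.013],[-0.036,0,-0.013],[-0.036,0,-0.013],[-0.036,0,-0.013],[-0.036,0,-0.013]], "delta_rot": [[0,0.2,-0.1],[0,0.2,-0.1],[0,0.2,-0.1],[0,0.2,-0.1],[0,0.2,0],[0,0.2,0],[0,0.2,0],[0,0.2,0],[0,0.2,0],[0,0.2,0]]}}

```text
time_s: 2.07
ee_pos: [0.4612, -0.2253, 0.3006]
eef_rot: [-1.216, -1.202, 1.204]
contact_force: [0.2, 1.4, -0.1]
width: 0.0853
```

```bash
python3 -c "
from h import *
go(.52,-.339,.3,90)
cv2.imwrite('pics/w1.png',arm.grab_frame('wrist'))"
```

```text
t 2.07 pos [ 0.4612 -0.2253  0.3006] yaw 89.5 q [-0.45  0.03  0.26  1.79 -0.   -0.44] w 0.0853 F [ 0.2  1.4 -0.1]
tilt fix deg tool [ 0.03  0.   -0.15]
total [-0.1132  0.0009 -0.0599] n 4 per row [-0.0283  0.0002 -0.015 ] dyaw(tool y) -0.5
```

View pics/w1.png

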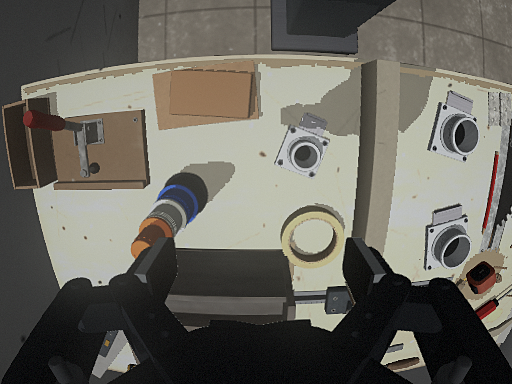

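```bash
python3 -c "
from h import *
for n,u,v in [('30',305,155),('50',466,132),('60',455,248)]: print(n,onz('wrist',u,v,.046))
a=cv2.imread('pics/w1.png');cv2.imwrite('pics/w1b.png',cv2.resize(a[100:270,110:340],None,fx=3.4,fy=3.4,interpolation=cv2.INTER_CUBIC))
print(arm.state()['time_s'])
"
```

```text
30 [ 0.46092376 -0.16849503  0.046     ]
50 [0.41820863 0.09581946 0.046     ]
60 [0.62157999 0.11525329 0.046     ]
2.1167
```

View pics/w1b.png

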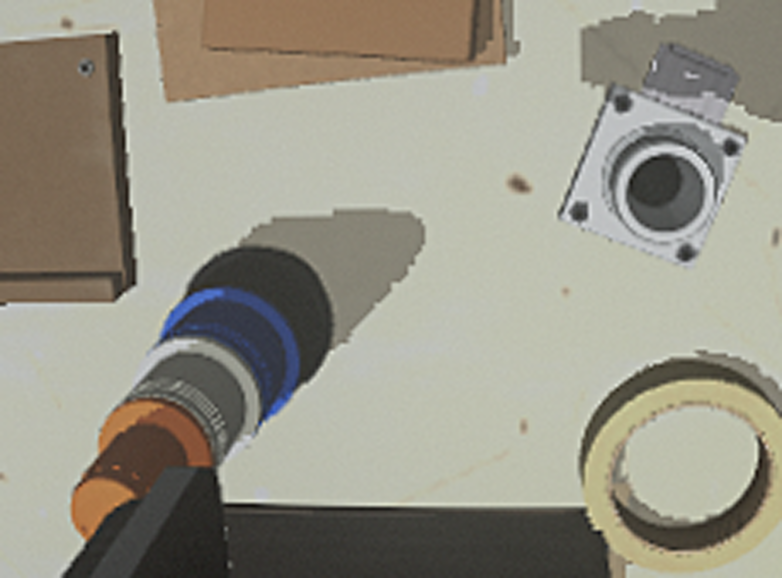

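Request:
{"fn": "apply_moves", "kwargs": {"translation": [[-0.028,0,-0.015],[-0.028,0,-0.015],[-0.028,0,-0.015],[-0.028,0,-0.015],[0,0,0]], "delta_rot": [[0,0,0],[0,0,0],[0,0,0],[0,0,0],[0,0,0]], "hand": -0.2, "squeeze": 40}}

```text
time_s: 2.53
ee_pos: [0.5225, -0.3519, 0.292]
eef_rot: [-1.21, -1.191, 1.201]
contact_force: [-0.2, 0.4, -0.6]
width: 0.051
```

```bash
python3 -c "
from h import *
go(.52,-.339,.3,90)
f=arm.grab_frame('wrist')
cv2.imwrite('pics/w2.png',f);cv2.imwrite('pics/t3.png',cv2.resize(arm.grab_frame('top')[130:270,290:430],None,fx=4,fy=4))"
```

```text
t 2.53 pos [ 0.5225 -0.3519  0.292 ] yaw 89.1 q [-0.59  0.34  0.59  1.83 -0.   -0.57] w 0.051 F [-0.2  0.4 -0.6]
tilt fix deg tool [-0.5   0.    0.03]
total [ 0.0129 -0.0079  0.0027] n 1 per row [ 0.0129 -0.0079  0.0027] dyaw(tool y) -0.9
```

View pics/w2.png

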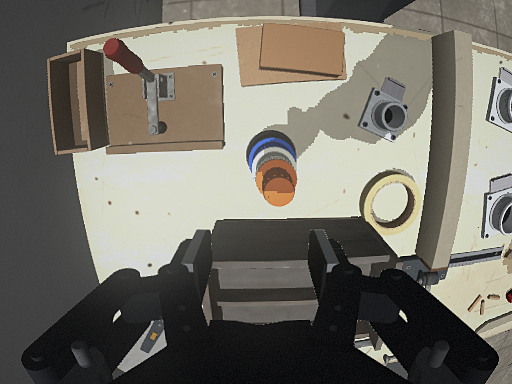

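```bash
python3 -c "
from h import *
a=cv2.imread('pics/w2.png');cv2.imwrite('pics/w2b.png',cv2.resize(a[120:220,230:320],None,fx=6,fy=6,interpolation=cv2.INTER_CUBIC))
for p in [(.52,-.339,.212),(.52,-.339,.092+.045),(.52,-.339,.077)]: print(proj('wrist',p))
print(proj('wrist',arm.state()['ee_pos']))
"
```

```text
(np.float64(270.37913405281233), np.float64(194.03453621712))
(np.float64(267.79156271030604), np.float64(172.6688700594721))
(np.float64(266.44603848132266), np.float64(161.67277729051088))
(np.float64(257.66111705019773), np.float64(241.59590267042222))
```

View pics/w2b.png

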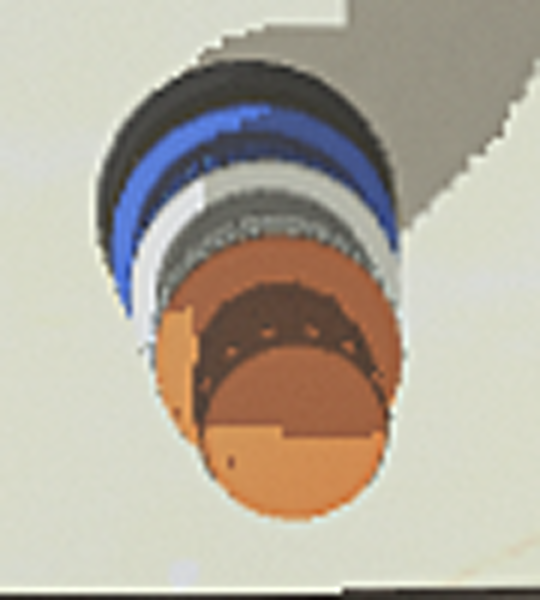

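```bash
cat >> h.py <<'E'
def shot(n,fn):
    c=arm.get_calibration(n);s=arm.state();f=arm.grab_frame(n);cv2.imwrite(fn,f)
    np.save(fn+".npy",c,allow_pickle=True);return f
def cal(fn): return np.load(fn+".npy",allow_pickle=True).item()
E
python3 -c "
from h import *
go(.52,-.339,.3,90)
shot('wrist','pics/w3.png');a=cv2.imread('pics/w3.png');cv2.imwrite('pics/w3b.png',cv2.resize(a[120:220,230:320],None,fx=6,fy=6,interpolation=cv2.INTER_CUBIC))
go(.52,-.339,.3,90)
"
```

```text
t 2.63 pos [ 0.5211 -0.3487  0.2943] yaw 89.1 q [-0.59  0.33  0.59  1.83 -0.   -0.57] w 0.0513 F [-0.2  0.8  0.5]
tilt fix deg tool [-0.42  0.    0.03]
total [ 0.0097 -0.0057  0.0013] n 1 per row [ 0.0097 -0.0057  0.0013] dyaw(tool y) -0.9
t 2.68 pos [ 0.5208 -0.3478  0.2956] yaw 89.2 q [-0.59  0.33  0.59  1.83 -0.   -0.57] w 0.0512 F [ 0.7  0.3 -0.2]
tilt fix deg tool [-0.34 -0.   -0.02]
total [ 0.0088 -0.0044  0.001 ] n 1 per row [ 0.0088 -0.0044  0.001 ] dyaw(tool y) -0.8
```

View pics/w3b.png

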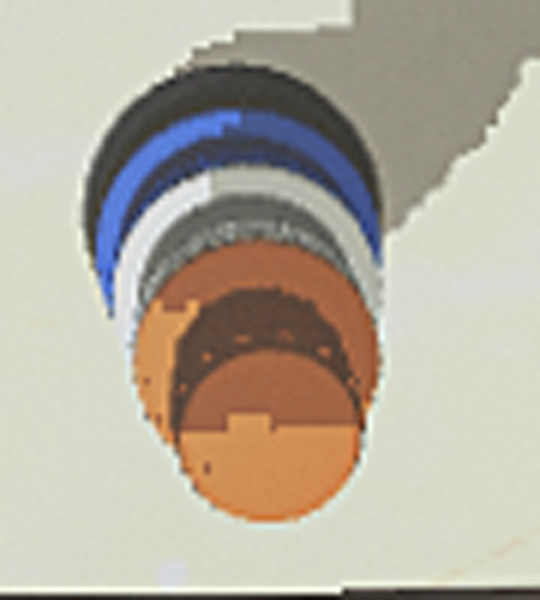

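```bash
python3 -c "
from h import *
c=cal('pics/w3.png')
print(onz('wrist',275.2,192.5,.212,c), onz('wrist',230+257/6,120+362/6,.172,c))
print(proj('wrist',(.52,-.339,.04),c), 'black x seen 269.2')
"
```

```text
[ 0.51878331 -0.33515354  0.212     ] [ 0.51918637 -0.33528988  0.172     ]
(np.float64(265.8082218708254), np.float64(156.48697180173377)) black x seen 269.2
```

```bash
python3 -c "
from h import *
a=cv2.imread('pics/w3.png');cv2.imwrite('pics/w3c.png',cv2.resize(a[210:340,160:360],None,fx=4,fy=4,interpolation=cv2.INTER_CUBIC))
c=cal('pics/w3.png');s=arm.state();M=R.from_rotvec(s['eef_rot'])
for dx in(-.0256,0,.0256):
  for dy in (-.002,-.035): 
    u,v=proj('wrist',s['ee_pos']+M.apply([dx,dy,0.011]),c);print(dx,dy,u,v,(u-160)*4,(v-210)*4)
"
```

```text
-0.0256 -0.002 209.84631846140974 224.58183157871946 199.38527384563895 58.32732631487784
-0.0256 -0.035 197.93605032598825 255.7891262312994 151.744201303953 183.15650492519762
0 -0.002 259.32678557011127 224.84656339119823 397.3071422804451 59.38625356479292
0 -0.035 259.3654739420821 256.66249697067286 397.4618957683283 186.64998788269145
0.0256 -0.002 308.8081633107891 224.44353980214757 595.2326532431564 57.77415920859028
0.0256 -0.035 320.795566783309 255.61462586082865 643.1822671332361 182.4585034433146
```

View pics/w3c.png

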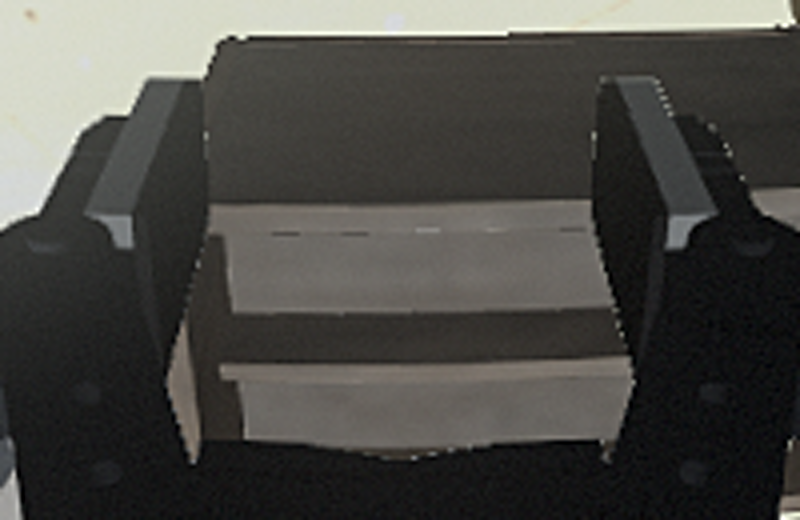

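Request:
{"fn": "apply_moves", "kwargs": {"translation": [[0.011,0.015,0.001],[0,0.02,0],[0,0,0],[0,0,0]], "delta_rot": [[-0.3,-0.8,0],[0,0,0],[0,0,0],[0,0,0]]}}

```text
time_s: 3.02
ee_pos: [0.5187, -0.3326, 0.2643]
eef_rot: [-1.213, -1.213, 1.211]
contact_force: [-0.4, 0.6, 0.8]
width: 0.0512
```

```bash
python3 -c "
from h import *
go(.519,-.336,.178,90)
shot('wrist','pics/w4.png')"
```

```text
t 3.02 pos [ 0.5187 -0.3326  0.2643] yaw 90.2 q [-0.57  0.26  0.44  1.74 -0.   -0.57] w 0.0512 F [-0.4  0.6  0.8]
tilt fix deg tool [ 0.25 -0.   -0.17]
total [-0.0032  0.0863  0.0001] n 3 per row [-0.0011  0.0288  0.    ] dyaw(tool y) 0.2
```

View pics/w4.png

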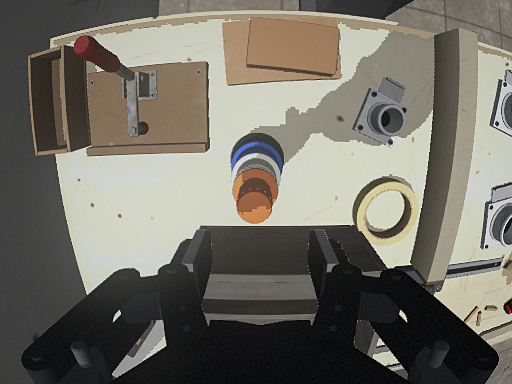

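Request:
{"fn": "apply_moves", "kwargs": {"translation": [[-0.003,0.016,0],[0,0.022,0],[0,0.022,0],[0,0.014,0],[0,0.006,0],[0,0,0]], "delta_rot": [[0.2,0.1,0],[0,0,0],[0,0,0],[0,0,0],[0,0,0],[0,0,0]]}}

```text
time_s: 3.57
ee_pos: [0.5206, -0.3351, 0.1929]
eef_rot: [-1.225, -1.216, 1.213]
contact_force: [-1.0, -0.2, 0.0]
width: 0.0514
```

```bash
python3 -c "
from h import *
go(.519,-.336,.178,90)
shot('wrist','pics/w5.png')"
```

```text
t 3.57 pos [ 0.5206 -0.3351  0.1929] yaw 90.2 q [-0.57  0.23  0.26  1.59 -0.   -0.57] w 0.0514 F [-1.  -0.2  0. ]
tilt fix deg tool [ 0.71 -0.   -0.6 ]
total [-0.0008  0.0149  0.0018] n 1 per row [-0.0008  0.0149  0.0018] dyaw(tool y) 0.2
```

View pics/w5.png

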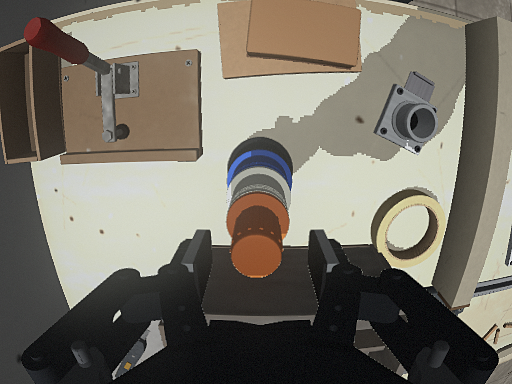

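Request:
{"fn": "apply_moves", "kwargs": {"translation": [[-0.001,0.008,0.002],[0,0.008,0],[0,0.002,0],[0,0,0]], "delta_rot": [[0.6,0.2,-0.5],[0,0,0],[0,0,0],[0,0,0]]}}

```text
time_s: 3.95
ee_pos: [0.52, -0.3371, 0.1787]
eef_rot: [-1.217, -1.211, 1.209]
contact_force: [-0.7, 0.3, 0.3]
width: 0.0515
```

```bash
python3 -c "
from h import *
go(.519,-.336,.178,90)"
```

```text
t 3.95 pos [ 0.52   -0.3371  0.1787] yaw 90.0 q [-0.58  0.24  0.24  1.57 -0.   -0.57] w 0.0515 F [-0.7  0.3  0.3]
tilt fix deg tool [ 0.36  0.   -0.25]
total [0.0011 0.0007 0.001 ] n 1 per row [0.0011 0.0007 0.001 ] dyaw(tool y) -0.0
```

Request:
{"fn": "apply_moves", "kwargs": {"translation": [[0,0,0],[0,0,0],[0,0,0],[0,0,0],[0,0,0],[0,0,0],[0,0,0],[0,0,0]], "delta_rot": [[0.3,0,-0.2],[0,0,0],[0,0,0],[0,0,0],[0,0,0],[0,0,0],[0,0,0],[0,0,0]], "hand": 1, "squeeze": 40}}

```text
time_s: 4.62
ee_pos: [0.5203, -0.3374, 0.1796]
eef_rot: [-1.211, -1.209, 1.209]
contact_force: [-0.5, -0.9, -0.4]
width: 0.0237
```

Request:
{"fn": "apply_moves", "kwargs": {"translation": [[0,-0.01,0],[0,-0.015,0],[0,-0.02,0],[0,-0.03,0],[0,-0.02,0],[0,0,0]], "delta_rot": [[0,0,0],[0,0,0],[0,0,0],[0,0,0],[0,0,0],[0,0,0]]}}

```text
time_s: 5.12
ee_pos: [0.5188, -0.3363, 0.28]
eef_rot: [-1.208, -1.208, 1.209]
contact_force: [0.3, -0.5, 0.4]
width: 0.0241
```

```bash
python3 -c "
from h import *
go(.461,-.167,.27,90)
shot('wrist','pics/w6.png')"
```

```text
t 5.12 pos [ 0.5188 -0.3363  0.28  ] yaw 90.0 q [-0.58  0.29  0.51  1.79 -0.   -0.57] w 0.0241 F [ 0.3 -0.5  0.4]
tilt fix deg tool [-0.07 -0.    0.03]
total [0.1693 0.0102 0.0579] n 5 per row [0.0339 0.002  0.0116] dyaw(tool y) -0.0
```

View pics/w6.png

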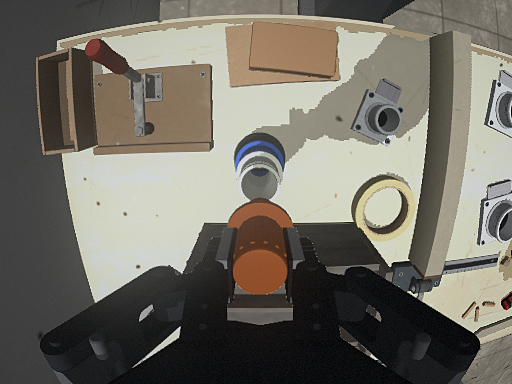

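Request:
{"fn": "apply_moves", "kwargs": {"translation": [[0.034,0.01,0.012],[0.034,0.01,0.012],[0.034,0.01,0.012],[0.034,0.015,0.012],[0.02,0.015,0.007],[0,0.01,0],[0,0,0],[0,0,0]], "delta_rot": [[0,0,0],[0,0,0],[0,0,0],[0,0,0],[0,0,0],[0,0,0],[0,0,0],[0,0,0]]}}

```text
time_s: 5.83
ee_pos: [0.4598, -0.1745, 0.1971]
eef_rot: [-1.2, -1.203, 1.209]
contact_force: [-0.1, 0.1, -0.2]
width: 0.0239
```

```bash
python3 -c "
from h import *
go(.461,-.167,.15,90)
shot('wrist','pics/w7.png')"
```

```text
t 5.83 pos [ 0.4598 -0.1745  0.1971] yaw 89.9 q [-0.36 -0.05 -0.03  1.6   0.   -0.36] w 0.0239 F [-0.1  0.1 -0.2]
tilt fix deg tool [-0.54 -0.    0.25]
total [ 0.0073  0.0471 -0.0016] n 2 per row [ 0.0037  0.0235 -0.0008] dyaw(tool y) -0.1
```

View pics/w7.png

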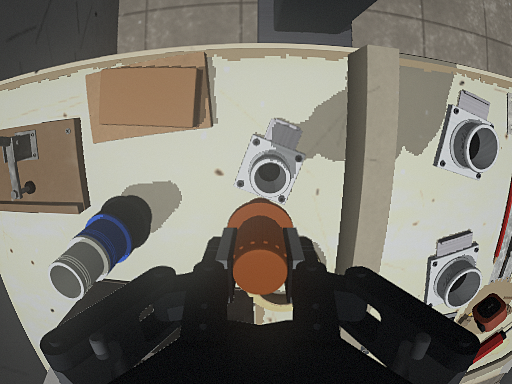

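```bash
python3 -c "
from h import *
a=cv2.imread('pics/w7.png');cv2.imwrite('pics/w7b.png',cv2.resize(a[110:220,220:320],None,fx=6,fy=5.4,interpolation=cv2.INTER_CUBIC))
c=cal('pics/w7.png')
print(onz('wrist',269.5,173,.046,c),[onz('wrist',*p,.046,c) for p in [(471,144),(460,281)]])
"
```

```text
[ 0.45721968 -0.16266513  0.046     ] [array([0.41880516, 0.08206466, 0.046     ]), array([0.61347653, 0.11573931, 0.046     ])]
```

View pics/w7b.png

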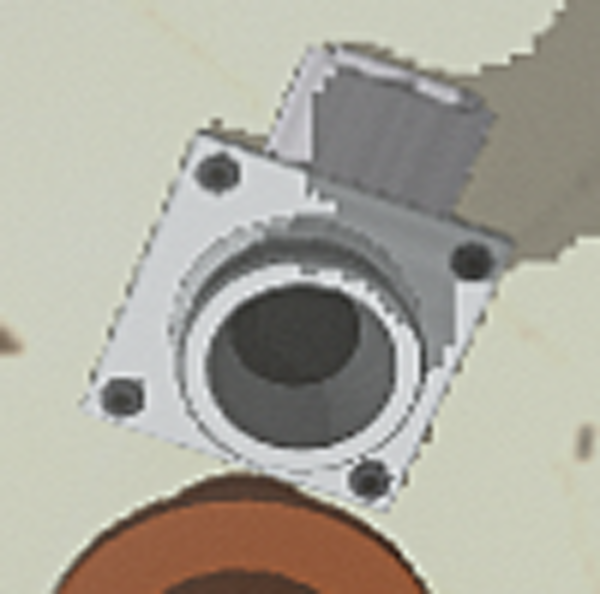

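```bash
python3 -c "
from h import *
c=cal('pics/w7.png')
print(onz('wrist',270.3-.8,177.8,.046,c))
go(.461,-.1642,.11,90)
"
```

```text
[ 0.46226148 -0.1626366   0.046     ]
t 5.88 pos [ 0.46   -0.1748  0.1971] yaw 89.8 q [-0.36 -0.05 -0.03  1.6   0.   -0.36] w 0.0237 F [ 1.2 -0.3 -1.2]
tilt fix deg tool [-0.54 -0.    0.25]
total [ 0.0103  0.0871 -0.0018] n 3 per row [ 0.0034  0.029  -0.0006] dyaw(tool y) -0.2
```

Request:
{"fn": "apply_moves", "kwargs": {"translation": [[0.01,0.02,-0.002],[0,0.02,0],[0,0.02,0],[0,0.015,0],[0,0.005,0],[0,0,0]], "delta_rot": [[-0.5,-0.2,0.2],[0,0,0],[0,0,0],[0,0,0],[0,0,0],[0,0,0]]}}

```text
time_s: 6.38
ee_pos: [0.4652, -0.169, 0.1178]
eef_rot: [-1.216, -1.209, 1.205]
contact_force: [-0.6, 0.1, -0.4]
width: 0.0239
```

```bash
python3 -c "
from h import *
go(.4615,-.164,.09,90)
shot('wrist','pics/w8.png');a=shot('scene','pics/s8.png');cv2.imwrite('pics/s8b.png',cv2.resize(a[180:290,250:400],None,fx=5,fy=5,interpolation=cv2.INTER_CUBIC))"
```

```text
t 6.38 pos [ 0.4652 -0.169   0.1178] yaw 89.8 q [-0.35 -0.06 -0.19  1.43  0.   -0.34] w 0.0239 F [-0.6  0.1 -0.4]
tilt fix deg tool [ 0.27 -0.   -0.09]
total [0.0051 0.0278 0.0039] n 1 per row [0.0051 0.0278 0.0039] dyaw(tool y) -0.2
```

View pics/w8.png

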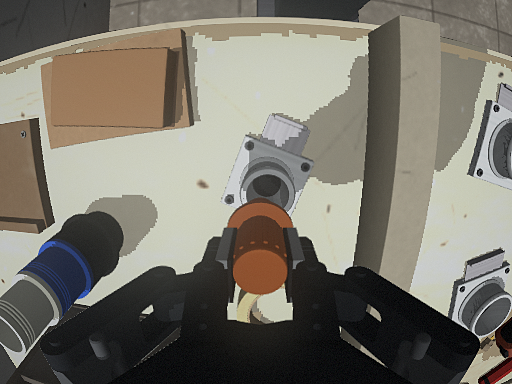

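View pics/s8b.png

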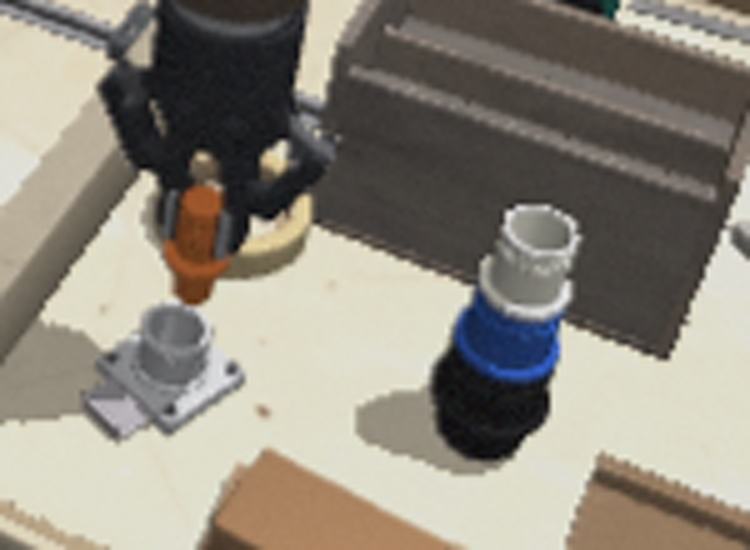

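Request:
{"fn": "apply_moves", "kwargs": {"translation": [[0.004,0.005,0.003],[0.002,0.005,0.001],[0,0,0],[0,0,0]], "delta_rot": [[0.2,-0.1,0],[0,0,0],[0,0,0],[0,0,0]]}}

```text
time_s: 6.82
ee_pos: [0.463, -0.1635, 0.1115]
eef_rot: [-1.218, -1.21, 1.207]
contact_force: [-0.6, 0.3, -0.5]
width: 0.0239
```

```bash
python3 -c "
from h import *
go(.4615,-.164,.085,90)
a=shot('wrist','pics/w9.png');cv2.imwrite('pics/w9b.png',cv2.resize(a[110:260,200:340],None,fx=4,fy=4,interpolation=cv2.INTER_CUBIC))"
```

```text
t 6.82 pos [ 0.463  -0.1635  0.1115] yaw 89.8 q [-0.34 -0.07 -0.22  1.42 -0.   -0.34] w 0.0239 F [-0.6  0.3 -0.5]
tilt fix deg tool [ 0.37  0.   -0.21]
total [-0.0004  0.0265  0.0016] n 1 per row [-0.0004  0.0265  0.0016] dyaw(tool y) -0.2
```

View pics/w9b.png

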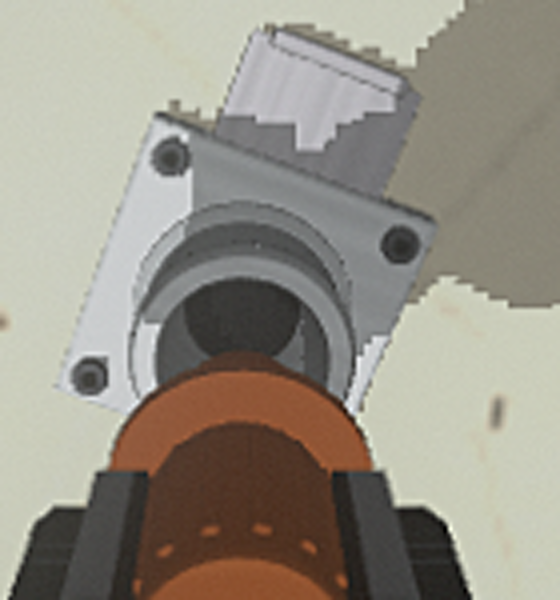

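Request:
{"fn": "apply_moves", "kwargs": {"translation": [[0,0.01,0.0015],[0,0.01,0],[0,0.005,0],[0,0.004,0],[0,0,0]], "delta_rot": [[0.3,-0.2,-0.2],[0,0,0],[0,0,0],[0,0,0],[0,0,0]]}}

```text
time_s: 7.28
ee_pos: [0.4614, -0.1635, 0.0795]
eef_rot: [-1.209, -1.211, 1.21]
contact_force: [0.4, 1.2, -1.6]
width: 0.0237
```

```bash
python3 -c "
from h import *
go(.4615,-.164,.0586,90)"
```

```text
t 7.28 pos [ 0.4614 -0.1635  0.0795] yaw 90.1 q [-0.34 -0.06 -0.27  1.36  0.   -0.34] w 0.0237 F [ 0.4  1.2 -1.6]
tilt fix deg tool [0.06 0.   0.01]
total [-0.0005  0.0209 -0.0001] n 1 per row [-0.0005  0.0209 -0.0001] dyaw(tool y) 0.1
```

Inside the mouth with no contact; go on down.

Request:
{"fn": "apply_moves", "kwargs": {"translation": [[0,0.005,0],[0,0.005,0],[0,0.004,0],[0,0.003,0],[0,0,0]], "delta_rot": [[0,0,0],[0,0,0],[0,0,0],[0,0,0],[0,0,0]]}}

```text
time_s: 7.7
ee_pos: [0.4615, -0.1635, 0.0604]
eef_rot: [-1.209, -1.211, 1.209]
contact_force: [0.7, 0.7, -1.0]
width: 0.0237
```

```bash
python3 -c "
from h import *
go(.4615,-.164,.0586,90)"
```

```text
t 7.7 pos [ 0.4615 -0.1635  0.0604] yaw 90.1 q [-0.34 -0.05 -0.3   1.33  0.   -0.34] w 0.0237 F [ 0.7  0.7 -1. ]
tilt fix deg tool [0.05 0.   0.02]
total [-0.0005  0.0018  0.    ] n 1 per row [-0.0005  0.0018  0.    ] dyaw(tool y) 0.1
```

Request:
{"fn": "apply_moves", "kwargs": {"translation": [[0,0.002,0],[0,0.001,0],[0,0,0]], "delta_rot": [[0,0,0],[0,0,0],[0,0,0]]}}

```text
time_s: 7.95
ee_pos: [0.4624, -0.1637, 0.0584]
eef_rot: [-1.211, -1.212, 1.209]
contact_force: [0.1, 0.3, -1.2]
width: 0.0238
```

```bash
python3 -c "
from h import *
go(.4615,-.164,.0586,90)"
```

```text
t 7.95 pos [ 0.4624 -0.1637  0.0584] yaw 90.1 q [-0.34 -0.05 -0.3   1.32  0.   -0.34] w 0.0238 F [ 0.1  0.3 -1.2]
tilt fix deg tool [ 0.19 -0.   -0.02]
total [-0.0003 -0.0002  0.0009] n 1 per row [-0.0003 -0.0002  0.0009] dyaw(tool y) 0.1
```

Request:
{"fn": "apply_moves", "kwargs": {"translation": [[0,0.002,0.0005],[0,0.002,0],[0,0,0]], "delta_rot": [[0,0,0],[0,0,0],[0,0,0]]}}

```text
time_s: 8.2
ee_pos: [0.4628, -0.1638, 0.0588]
eef_rot: [-1.215, -1.215, 1.208]
contact_force: [-0.5, 0.5, -1.1]
width: 0.0238
```

```bash
python3 -c "
from h import *
go(.4615,-.164,.0586,90)"
```

```text
t 8.2 pos [ 0.4628 -0.1638  0.0588] yaw 90.1 q [-0.34 -0.06 -0.3   1.32  0.   -0.34] w 0.0238 F [-0.5  0.5 -1.1]
tilt fix deg tool [ 0.42 -0.   -0.08]
total [-0.0002  0.0002  0.0013] n 1 per row [-0.0002  0.0002  0.0013] dyaw(tool y) 0.1
```

Request:
{"fn": "apply_moves", "kwargs": {"translation": [[0,0,0],[0,0,0],[0,0,0],[0,0,0],[0,-0.01,0],[0,-0.02,0],[0,-0.03,0],[0,-0.03,0],[0,-0.03,0],[0,0,0]], "delta_rot": [[0,0,0],[0,0,0],[0,0,0],[0,0,0],[0,0,0],[0,0,0],[0,0,0],[0,0,0],[0,0,0],[0,0,0]], "hand": -0.4}}

```text
time_s: 9.03
ee_pos: [0.4597, -0.163, 0.1837]
eef_rot: [-1.21, -1.212, 1.209]
contact_force: [1.1, -0.1, 0.1]
width: 0.0592
```

```bash
python3 -c "
from h import *
go(.519,-.336,.24,90)
a=shot('wrist','pics/w10.png');a=shot('scene','pics/s10.png');cv2.imwrite('pics/s10b.png',cv2.resize(a[180:290,250:400],None,fx=5,fy=5,interpolation=cv2.INTER_CUBIC))"
```

```text
t 9.03 pos [ 0.4597 -0.163   0.1837] yaw 90.1 q [-0.34 -0.08 -0.08  1.57  0.   -0.34] w 0.0592 F [ 1.1 -0.1  0.1]
tilt fix deg tool [0.1  0.   0.02]
total [-0.1731 -0.0563 -0.0592] n 5 per row [-0.0346 -0.0113 -0.0118] dyaw(tool y) 0.1
```

View pics/w10.png

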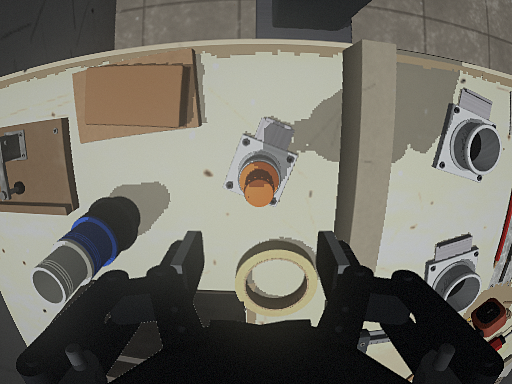

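View pics/s10b.png

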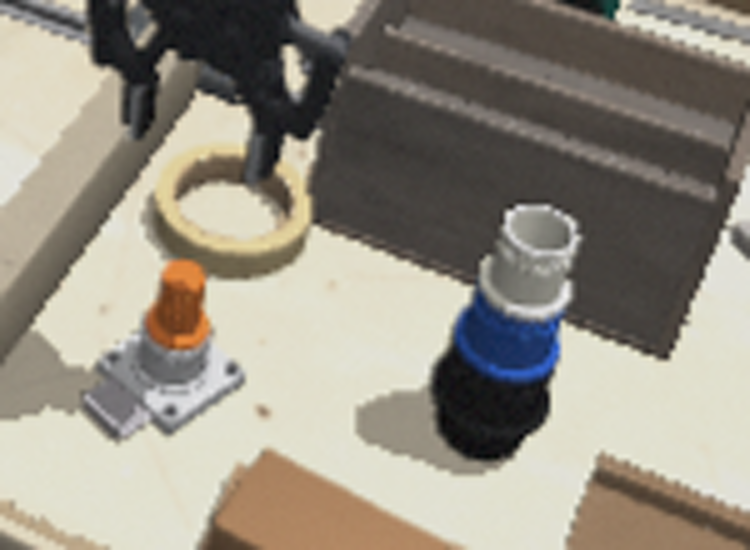

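Request:
{"fn": "apply_moves", "kwargs": {"translation": [[-0.034,-0.01,-0.012],[-0.034,-0.01,-0.012],[-0.034,-0.01,-0.012],[-0.034,0,-0.012],[-0.025,0,-0.008],[0,0,0],[0,0,0]], "delta_rot": [[0,0,0],[0,0,0],[0,0,0],[0,0,0],[0,0,0],[0,0,0],[0,0,0]]}}

```text
time_s: 9.72
ee_pos: [0.5142, -0.3286, 0.2001]
eef_rot: [-1.191, -1.207, 1.213]
contact_force: [-0.5, 0.3, -0.1]
width: 0.0598
```

```bash
python3 -c "
from h import *
go(.519,-.336,.132,90)
a=shot('wrist','pics/w11.png')"
```

```text
t 9.72 pos [ 0.5142 -0.3286  0.2001] yaw 90.3 q [-0.57  0.24  0.29  1.64 -0.   -0.57] w 0.0598 F [-0.5  0.3 -0.1]
tilt fix deg tool [-0.78  0.    0.48]
total [-0.008   0.068  -0.0056] n 2 per row [-0.004   0.034  -0.0028] dyaw(tool y) 0.3
```

View pics/w11.png

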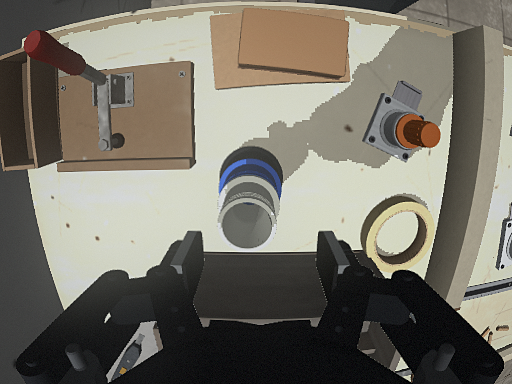

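Request:
{"fn": "apply_moves", "kwargs": {"translation": [[-0.008,0,-0.005],[0,0.015,0],[0,0.02,0],[0,0.015,0],[0,0.01,0],[0,0,0],[0,0,0]], "delta_rot": [[-0.7,0.3,0.4],[0,0,0],[0,0,0],[0,0,0],[0,0,0],[0,0,0],[0,0,0]]}}

```text
time_s: 10.35
ee_pos: [0.5196, -0.3327, 0.1375]
eef_rot: [-1.209, -1.213, 1.211]
contact_force: [0.5, 0.1, 0.1]
width: 0.0596
```

```bash
python3 -c "
from h import *
go(.519,-.336,.132,90)
a=shot('wrist','pics/w12.png')"
```

```text
t 10.35 pos [ 0.5196 -0.3327  0.1375] yaw 90.2 q [-0.57  0.23  0.16  1.5   0.   -0.57] w 0.0596 F [0.5 0.1 0.1]
tilt fix deg tool [ 0.12 -0.   -0.02]
total [-0.0033  0.0055  0.0006] n 1 per row [-0.0033  0.0055  0.0006] dyaw(tool y) 0.2
```

View pics/w12.png

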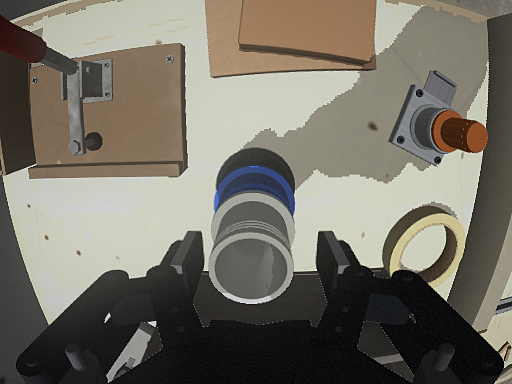

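Request:
{"fn": "apply_moves", "kwargs": {"translation": [[-0.0045,0.004,0.0005],[-0.001,0.002,0],[0,0,0],[0,0,0]], "delta_rot": [[0.1,0.2,0],[0,0,0],[0,0,0],[0,0,0]]}}

```text
time_s: 10.73
ee_pos: [0.5203, -0.3392, 0.1342]
eef_rot: [-1.214, -1.21, 1.209]
contact_force: [-0.2, -0.8, 0.4]
width: 0.0598
```

```bash
python3 -c "
from h import *
go(.519,-.337,.132,90)"
```

```text
t 10.73 pos [ 0.5203 -0.3392  0.1342] yaw 90.0 q [-0.58  0.24  0.16  1.49 -0.   -0.58] w 0.0598 F [-0.2 -0.8  0.4]
tilt fix deg tool [ 0.22 -0.   -0.16]
total [0.0022 0.0022 0.0013] n 1 per row [0.0022 0.0022 0.0013] dyaw(tool y) -0.0
```

Request:
{"fn": "apply_moves", "kwargs": {"translation": [[0.002,0,0.001],[0,0,0],[0,0,0],[0,0,0],[0,0,0],[0,0,0],[0,0,0],[0,0,0]], "delta_rot": [[0.2,0,-0.1],[0,0,0],[0,0,0],[0,0,0],[0,0,0],[0,0,0],[0,0,0],[0,0,0]], "hand": 1}}

```text
time_s: 11.4
ee_pos: [0.5194, -0.3372, 0.135]
eef_rot: [-1.211, -1.209, 1.209]
contact_force: [0.1, -0.4, 0.0]
width: 0.0373
```

```bash
python3 -c "
from h import *
go(.549,.345,.29,90)"
```

```text
t 11.4 pos [ 0.5194 -0.3372  0.135 ] yaw 90.0 q [-0.58  0.24  0.16  1.49 -0.   -0.58] w 0.0373 F [ 0.1 -0.4  0. ]
tilt fix deg tool [ 0.04 -0.   -0.08]
total [ 0.682  -0.1559 -0.0294] n 18 per row [ 0.0379 -0.0087 -0.0016] dyaw(tool y) -0.0
```

Request:
{"fn": "apply_moves", "kwargs": {"translation": [[0,-0.01,0],[0,-0.015,0],[0,-0.02,0],[0,-0.03,0],[0,-0.02,0],[0,0,0]], "delta_rot": [[0,0,0],[0,0,0],[0,0,0],[0,0,0],[0,0,0],[0,0,0]]}}

```text
time_s: 11.9
ee_pos: [0.5179, -0.3362, 0.2349]
eef_rot: [-1.207, -1.207, 1.21]
contact_force: [1.1, -0.5, -0.7]
width: 0.0373
```

```bash
python3 -c "
from h import *
go(.549,.345,.25,90)
a=shot('wrist','pics/w13.png')"
```

```text
t 11.9 pos [ 0.5179 -0.3362  0.2349] yaw 90.0 q [-0.58  0.26  0.38  1.69 -0.   -0.57] w 0.0373 F [ 1.1 -0.5 -0.7]
tilt fix deg tool [-0.14  0.    0.04]
total [ 0.6812 -0.0147 -0.0307] n 18 per row [ 0.0378 -0.0008 -0.0017] dyaw(tool y) -0.0
```

View pics/w13.png

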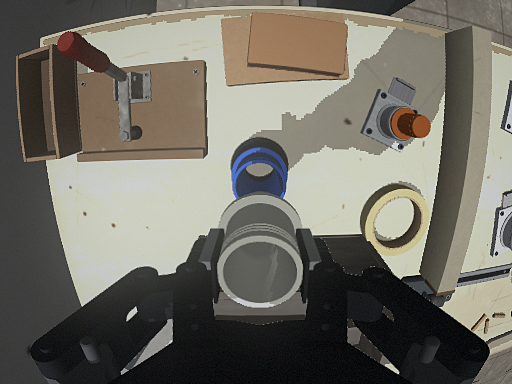

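Request:
{"fn": "apply_moves", "kwargs": {"translation": [[0.02,-0.001,-0.001],[0.038,-0.001,-0.002],[0.038,-0.001,-0.002],[0.038,-0.001,-0.002],[0.038,-0.001,-0.002],[0.038,-0.001,-0.002],[0.038,-0.001,-0.002],[0.038,-0.001,-0.002],[0.038,-0.001,-0.002],[0.038,-0.001,-0.002]], "delta_rot": [[0,0,0],[0,0,0],[0,0,0],[0,0,0],[0,0,0],[0,0,0],[0,0,0],[0,0,0],[0,0,0],[0,0,0]]}}

```text
time_s: 12.78
ee_pos: [0.5349, 0.0335, 0.2327]
eef_rot: [-1.203, -1.19, 1.205]
contact_force: [2.0, -0.6, 0.2]
width: 0.0375
```

```bash
python3 -c "
from h import *
go(.549,.345,.23,90)"
```

```text
t 12.78 pos [0.5349 0.0335 0.2327] yaw 89.3 q [0.06 0.07 0.16 1.68 0.   0.07] w 0.0375 F [ 2.  -0.6  0.2]
tilt fix deg tool [-0.82  0.    0.13]
total [ 0.3116  0.0032 -0.0101] n 8 per row [ 0.039   0.0004 -0.0013] dyaw(tool y) -0.7
```

Request:
{"fn": "apply_moves", "kwargs": {"translation": [[0.038,0,-0.001],[0.038,0,-0.002],[0.038,0,-0.002],[0.038,0,-0.002],[0.038,0,-0.002],[0.038,0,-0.002],[0.03,0,-0.001],[0.015,0,0],[0,0,0],[0,0,0]], "delta_rot": [[-0.3,-0.2,0],[-0.3,-0.2,0],[-0.2,-0.2,0],[0,0,0],[0,0,0],[0,0,0],[0,0,0],[0,0,0],[0,0,0],[0,0,0]]}}

```text
time_s: 13.62
ee_pos: [0.5418, 0.3269, 0.2206]
eef_rot: [-1.199, -1.204, 1.221]
contact_force: [0.4, 0.2, -0.2]
width: 0.0379
```

```bash
python3 -c "
from h import *
go(.549,.345,.15,90)
a=shot('wrist','pics/w14.png')"
```

```text
t 13.62 pos [0.5418 0.3269 0.2206] yaw 90.4 q [0.54 0.3  0.41 1.68 0.   0.53] w 0.0379 F [ 0.4  0.2 -0.2]
tilt fix deg tool [-0.7   0.   -0.14]
total [ 0.0182  0.0704 -0.0082] n 2 per row [ 0.0091  0.0352 -0.0041] dyaw(tool y) 0.4
```

View pics/w14.png

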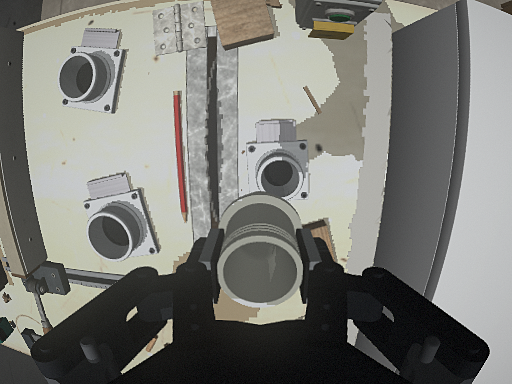

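```bash
python3 -c "
from h import *
c=cal('pics/w14.png')
for u in (280,282): print(onz('wrist',u-.8,173.5,.046,c))
for z in (0,.1,.2): print(onz('top',123,190,z)[:2],onz('top',104,190,z)[:2])
a=cv2.imread('pics/w14.png');cv2.imwrite('pics/w14b.png',cv2.resize(a[110:220,220:320],None,fx=6,fy=5.4,interpolation=cv2.INTER_CUBIC))
"
```

```text
[0.54449262 0.34925878 0.046     ]
[0.54447284 0.35146806 0.046     ]
[0.54598705 0.46395412] [0.545233   0.52743515]
[0.53465098 0.4249149 ] [0.53396033 0.483058  ]
[0.52331491 0.38587567] [0.52268767 0.43868086]
```

View pics/w14b.png

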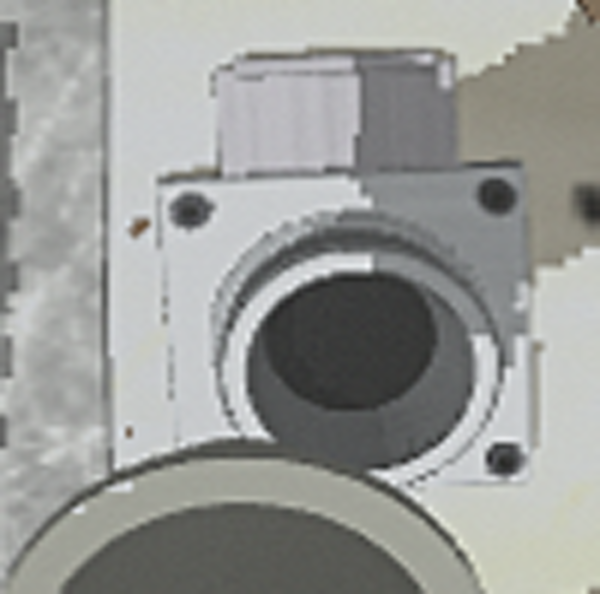

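Request:
{"fn": "apply_moves", "kwargs": {"translation": [[0.019,0.02,-0.007],[0,0.02,0],[0,0.02,0],[0,0.015,0],[0,0.005,0],[0,0,0],[0,0,0]], "delta_rot": [[-0.6,0.4,-0.1],[0,0,0],[0,0,0],[0,0,0],[0,0,0],[0,0,0],[0,0,0]]}}

```text
time_s: 14.25
ee_pos: [0.5509, 0.3356, 0.1395]
eef_rot: [-1.217, -1.2, 1.201]
contact_force: [0.2, -0.3, -0.5]
width: 0.0371
```

```bash
python3 -c "
from h import *
go(.549,.346,.12,90)
a=shot('wrist','pics/w15.png');cv2.imwrite('pics/w15b.png',cv2.resize(a[110:310,170:370],None,fx=3,fy=3,interpolation=cv2.INTER_CUBIC))"
```

```text
t 14.25 pos [0.5509 0.3356 0.1395] yaw 89.3 q [ 0.55  0.3   0.25  1.52 -0.    0.56] w 0.0371 F [ 0.2 -0.3 -0.5]
tilt fix deg tool [ 0.05 -0.   -0.07]
total [0.0104 0.0195 0.0021] n 1 per row [0.0104 0.0195 0.0021] dyaw(tool y) -0.7
```

View pics/w15b.png

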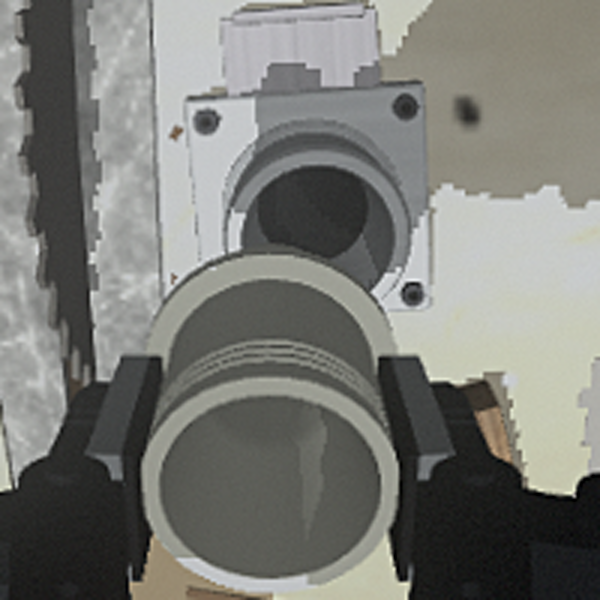

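Request:
{"fn": "apply_moves", "kwargs": {"translation": [[0.012,0.005,0.001],[0,0,0],[0,0,0],[0,0,0]], "delta_rot": [[0,-0.7,0],[0,0,0],[0,0,0],[0,0,0]]}}

```text
time_s: 14.63
ee_pos: [0.5516, 0.3491, 0.1382]
eef_rot: [-1.212, -1.215, 1.206]
contact_force: [0.0, 0.1, 0.5]
width: 0.0376
```

```bash
python3 -c "
from h import *
go(.549,.3475,.12,90)
a=shot('wrist','pics/w16.png');cv2.imwrite('pics/w16b.png',cv2.resize(a[110:310,170:370],None,fx=3,fy=3,interpolation=cv2.INTER_CUBIC))"
```

```text
t 14.63 pos [0.5516 0.3491 0.1382] yaw 90.0 q [ 0.56  0.32  0.26  1.51 -0.    0.56] w 0.0376 F [0.  0.1 0.5]
tilt fix deg tool [0.32 0.   0.1 ]
total [-0.0016  0.0181  0.0027] n 1 per row [-0.0016  0.0181  0.0027] dyaw(tool y) 0.0
```

View pics/w16b.png

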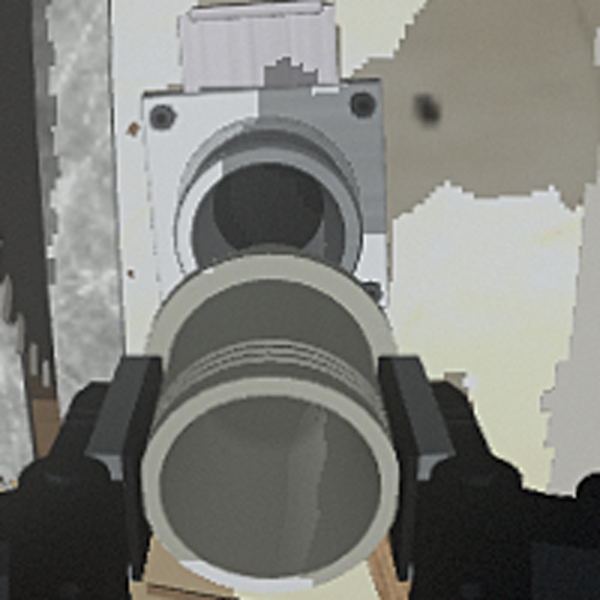

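Request:
{"fn": "apply_moves", "kwargs": {"translation": [[-0.001,0.01,0.0025],[0,0.012,0],[0,0.012,0],[0,0.008,0],[0,0.004,0],[0,0,0],[0,0,0]], "delta_rot": [[0.3,0,0.1],[0,0,0],[0,0,0],[0,0,0],[0,0,0],[0,0,0],[0,0,0]]}}

```text
time_s: 15.27
ee_pos: [0.548, 0.3475, 0.0856]
eef_rot: [-1.208, -1.208, 1.212]
contact_force: [1.2, -0.4, -0.1]
width: 0.0374
```

```bash
python3 -c "
from h import *
go(.549,.348,.059,90)
a=shot('wrist','pics/w17.png');cv2.imwrite('pics/w17b.png',cv2.resize(a[110:310,170:370],None,fx=3,fy=3,interpolation=cv2.INTER_CUBIC))
a=shot('scene','pics/s17.png');cv2.imwrite('pics/s17b.png',cv2.resize(a[120:230,120:260],None,fx=5,fy=5,interpolation=cv2.INTER_CUBIC))"
```

```text
t 15.27 pos [0.548  0.3475 0.0856] yaw 90.0 q [ 0.57  0.32  0.16  1.42 -0.    0.56] w 0.0374 F [ 1.2 -0.4 -0.1]
tilt fix deg tool [-0.12  0.   -0.09]
total [ 0.0006  0.0266 -0.001 ] n 1 per row [ 0.0006  0.0266 -0.001 ] dyaw(tool y) 0.0
```

View pics/w17b.png

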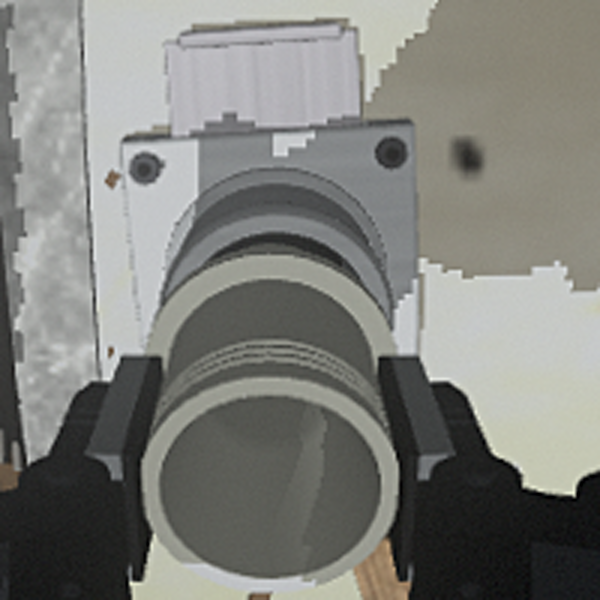

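View pics/s17b.png

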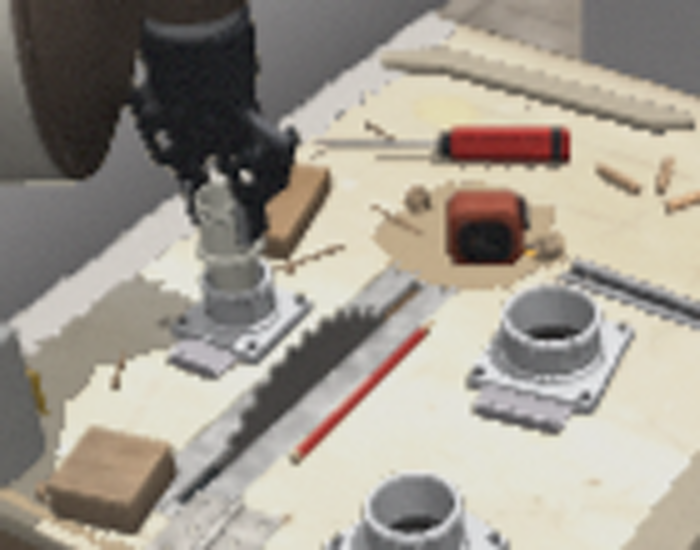

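Request:
{"fn": "apply_moves", "kwargs": {"translation": [[0.001,0.007,-0.001],[0,0.007,0],[0,0.006,0],[0,0.004,0],[0,0.001,0],[0,0,0]], "delta_rot": [[0,0,0],[0,0,0],[0,0,0],[0,0,0],[0,0,0],[0,0,0]]}}

```text
time_s: 15.87
ee_pos: [0.5501, 0.3492, 0.0598]
eef_rot: [-1.209, -1.21, 1.209]
contact_force: [1.0, -0.5, -1.3]
width: 0.0373
```

```bash
python3 -c "
from h import *
go(.549,.348,.059,90)"
```

```text
t 15.87 pos [0.5501 0.3492 0.0598] yaw 90.0 q [ 0.57  0.33  0.13  1.37 -0.    0.57] w 0.0373 F [ 1.  -0.5 -1.3]
tilt fix deg tool [ 0.04 -0.    0.01]
total [-0.0012  0.0008  0.0011] n 1 per row [-0.0012  0.0008  0.0011] dyaw(tool y) 0.0
```

Request:
{"fn": "apply_moves", "kwargs": {"translation": [[0,0.002,0],[0,0.002,0],[0,0,0]], "delta_rot": [[0,0,0],[0,0,0],[0,0,0]]}}

```text
time_s: 16.12
ee_pos: [0.5505, 0.3494, 0.0599]
eef_rot: [-1.21, -1.213, 1.207]
contact_force: [0.3, -0.2, -1.8]
width: 0.0372
```

```bash
python3 -c "
from h import *
go(.549,.348,.059,90)"
```

```text
t 16.12 pos [0.5505 0.3494 0.0599] yaw 90.0 q [ 0.57  0.33  0.12  1.36 -0.    0.57] w 0.0372 F [ 0.3 -0.2 -1.8]
tilt fix deg tool [ 0.2 -0.   0.1]
total [-0.0014  0.0009  0.0015] n 1 per row [-0.0014  0.0009  0.0015] dyaw(tool y) 0.0
```

Request:
{"fn": "apply_moves", "kwargs": {"translation": [[0,0,0],[0,0,0],[0,0,0],[0,0,0],[0,-0.01,0],[0,-0.02,0],[0,-0.03,0],[0,-0.04,0],[0,-0.04,0],[0,-0.02,0]], "delta_rot": [[0,0,0],[0,0,0],[0,0,0],[0,0,0],[0,0,0],[0,0,0],[0,0,0],[0,0,0],[0,0,0],[0,0,0]], "hand": -0.4}}

```text
time_s: 16.95
ee_pos: [0.5471, 0.3473, 0.222]
eef_rot: [-1.208, -1.204, 1.215]
contact_force: [0.6, -1.0, 0.8]
width: 0.0599
```

```bash
python3 -c "
from h import *
go(.519,-.336,.22,90)
a=shot('wrist','pics/w18.png');
a=shot('scene','pics/s18.png');cv2.imwrite('pics/s18b.png',cv2.resize(a[120:230,120:260],None,fx=5,fy=5,interpolation=cv2.INTER_CUBIC))"
```

```text
t 16.95 pos [0.5471 0.3473 0.222 ] yaw 90.0 q [ 0.57  0.34  0.45  1.69 -0.    0.57] w 0.0599 F [ 0.6 -1.   0.8]
tilt fix deg tool [-0.32  0.   -0.23]
total [-0.6833  0.0049  0.0286] n 18 per row [-0.038   0.0003  0.0016] dyaw(tool y) 0.0
```

View pics/w18.png

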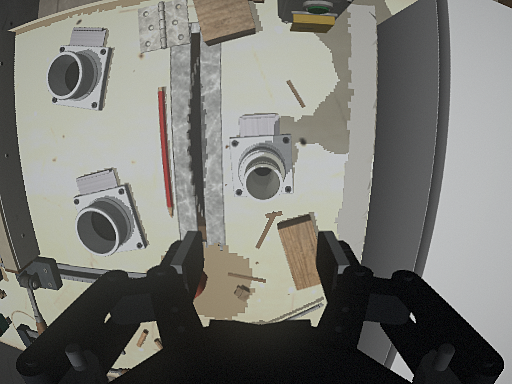

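View pics/s18b.png

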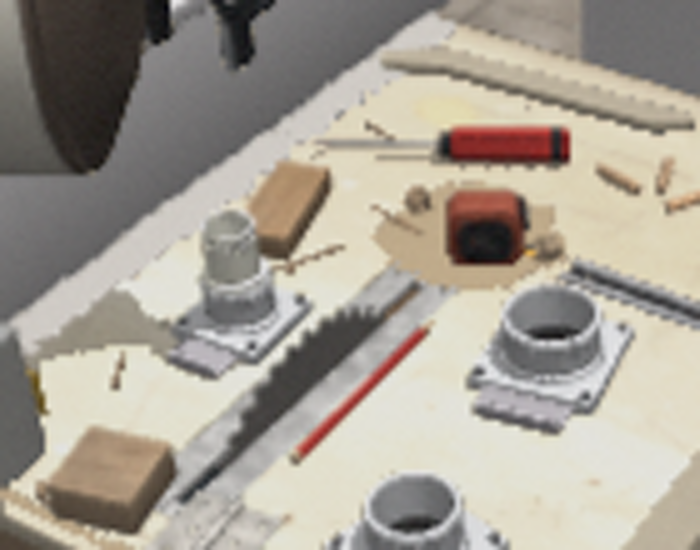

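Request:
{"fn": "apply_moves", "kwargs": {"translation": [[-0.02,0,0.001],[-0.038,0,0.002],[-0.038,0,0.002],[-0.038,0,0.002],[-0.038,0,0.002],[-0.038,0,0.002],[-0.038,0,0.002],[-0.038,0,0.002],[-0.038,0,0.002],[-0.038,0,0.002]], "delta_rot": [[0,0,0],[0,0,0],[0,0,0],[0,0,0],[0,0,0],[0,0,0],[0,0,0],[0,0,0],[0,0,0],[0,0,0]], "hand": -0.9}}

```text
time_s: 17.88
ee_pos: [0.5268, -0.0215, 0.2197]
eef_rot: [-1.2, -1.213, 1.223]
contact_force: [1.2, 0.4, -0.0]
width: 0.0811
```

```bash
python3 -c "
from h import *
go(.519,-.336,.2,90)"
```

```text
t 17.88 pos [ 0.5268 -0.0215  0.2197] yaw 90.7 q [-0.04  0.03  0.1   1.64 -0.   -0.05] w 0.0811 F [ 1.2  0.4 -0. ]
tilt fix deg tool [-0.37 -0.   -0.09]
total [-0.3143  0.0203  0.0116] n 8 per row [-0.0393  0.0025  0.0014] dyaw(tool y) 0.7
```

Request:
{"fn": "apply_moves", "kwargs": {"translation": [[-0.038,0.002,0.001],[-0.038,0.003,0.001],[-0.038,0.003,0.001],[-0.038,0.003,0.001],[-0.038,0.003,0.001],[-0.038,0.003,0],[-0.032,0,0],[-0.015,0,0],[0,0,0],[0,0,0]], "delta_rot": [[-0.3,0.2,0],[0,0.2,0],[0,0.2,0],[0,0,0],[0,0,0],[0,0,0],[0,0,0],[0,0,0],[0,0,0],[0,0,0]]}}

```text
time_s: 18.72
ee_pos: [0.5156, -0.3173, 0.1985]
eef_rot: [-1.208, -1.2, 1.207]
contact_force: [-0.3, 1.4, 0.8]
width: 0.081
```

```bash
python3 -c "
from h import *
go(.519,-.337,.15,90)
a=shot('wrist','pics/w19.png')"
```

```text
t 18.72 pos [ 0.5156 -0.3173  0.1985] yaw 89.6 q [-0.55  0.22  0.26  1.62 -0.   -0.54] w 0.081 F [-0.3  1.4  0.8]
tilt fix deg tool [-0.34  0.    0.02]
total [-0.0197  0.0485 -0.0039] n 2 per row [-0.0098  0.0242 -0.0019] dyaw(tool y) -0.4
```

View pics/w19.png

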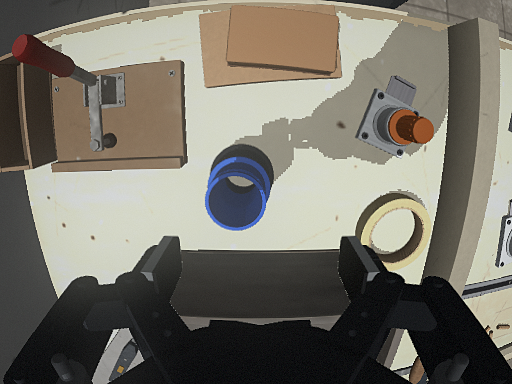

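Request:
{"fn": "apply_moves", "kwargs": {"translation": [[-0.019,0.005,-0.003],[0,0.025,0],[0,0.03,0],[0,0.02,0],[0,0.01,0],[0,0,0],[0,0,0]], "delta_rot": [[-0.3,-0.4,0],[0,0,0],[0,0,0],[0,0,0],[0,0,0],[0,0,0],[0,0,0]]}}

```text
time_s: 19.35
ee_pos: [0.5209, -0.3285, 0.1082]
eef_rot: [-1.207, -1.218, 1.215]
contact_force: [0.5, -0.2, -0.1]
width: 0.0809
```

```bash
python3 -c "
from h import *
go(.519,-.337,.09,90)
a=shot('wrist','pics/w20.png')"
```

```text
t 19.35 pos [ 0.5209 -0.3285  0.1082] yaw 90.6 q [-0.56  0.23  0.1   1.44  0.   -0.57] w 0.0809 F [ 0.5 -0.2 -0.1]
tilt fix deg tool [ 0.15  0.   -0.02]
total [-0.0085  0.0182  0.002 ] n 1 per row [-0.0085  0.0182  0.002 ] dyaw(tool y) 0.6
```

View pics/w20.png

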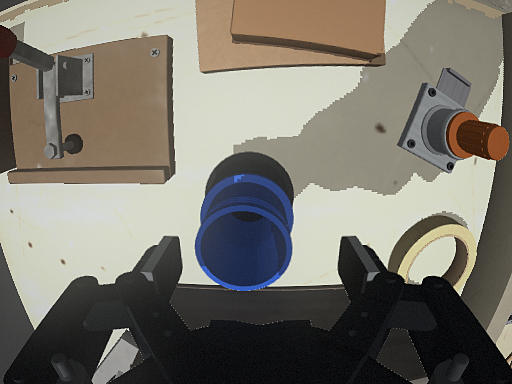

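Request:
{"fn": "apply_moves", "kwargs": {"translation": [[-0.0075,0.004,0.002],[-0.001,0.007,0],[0,0.004,0],[0,0,0],[0,0,0]], "delta_rot": [[0.1,0.6,0],[0,0,0],[0,0,0],[0,0,0],[0,0,0]]}}

```text
time_s: 19.82
ee_pos: [0.521, -0.3387, 0.0969]
eef_rot: [-1.218, -1.211, 1.208]
contact_force: [0.5, 0.1, -0.4]
width: 0.0809
```

```bash
python3 -c "
from h import *
go(.519,-.337,.09,90)"
```

```text
t 19.82 pos [ 0.521  -0.3387  0.0969] yaw 89.9 q [-0.58  0.24  0.09  1.41  0.   -0.58] w 0.0809 F [ 0.5  0.1 -0.4]
tilt fix deg tool [ 0.37 -0.   -0.24]
total [0.0017 0.0068 0.002 ] n 1 per row [0.0017 0.0068 0.002 ] dyaw(tool y) -0.1
```

Request:
{"fn": "apply_moves", "kwargs": {"translation": [[0.0015,0.006,0.0015],[0,0.002,0],[0,0,0]], "delta_rot": [[0.3,0,-0.2],[0,0,0],[0,0,0]]}}

```text
time_s: 20.07
ee_pos: [0.5195, -0.3373, 0.0886]
eef_rot: [-1.211, -1.209, 1.208]
contact_force: [-0.1, -0.2, -0.2]
width: 0.081
```

Request:
{"fn": "apply_moves", "kwargs": {"translation": [[0,0,0],[0,0,0],[0,0,0],[0,0,0],[0,0,0],[0,0,0],[0,0,0],[0,0,0]], "delta_rot": [[0,0,0],[0,0,0],[0,0,0],[0,0,0],[0,0,0],[0,0,0],[0,0,0],[0,0,0]], "hand": 1}}

```text
time_s: 20.73
ee_pos: [0.5195, -0.3371, 0.0885]
eef_rot: [-1.211, -1.209, 1.208]
contact_force: [1.0, -0.6, -0.6]
width: 0.047
```

```bash
python3 -c "
from h import *
go(.519,-.337,.09,90)"
```

```text
t 20.73 pos [ 0.5195 -0.3371  0.0885] yaw 89.9 q [-0.58  0.24  0.08  1.4   0.   -0.57] w 0.047 F [ 1.  -0.6 -0.6]
tilt fix deg tool [ 0.06  0.   -0.02]
total [ 0.0001 -0.0015  0.0005] n 1 per row [ 0.0001 -0.0015  0.0005] dyaw(tool y) -0.1
```

Request:
{"fn": "apply_moves", "kwargs": {"translation": [[0,-0.01,0],[0,-0.015,0],[0,-0.02,0],[0,-0.03,0],[0,-0.03,0],[0,-0.03,0],[0,0,0]], "delta_rot": [[0,0,0],[0,0,0],[0,0,0],[0,0,0],[0,0,0],[0,0,0],[0,0,0]]}}

```text
time_s: 21.32
ee_pos: [0.5172, -0.3358, 0.2301]
eef_rot: [-1.206, -1.207, 1.208]
contact_force: [1.3, -0.7, 0.4]
width: 0.0473
```

```bash
python3 -c "
from h import *
go(.4235,.08,.24,90)
a=shot('wrist','pics/w21.png')"
```

```text
t 21.32 pos [ 0.5172 -0.3358  0.2301] yaw 89.9 q [-0.58  0.26  0.37  1.69  0.   -0.57] w 0.0473 F [ 1.3 -0.7  0.4]
tilt fix deg tool [-0.2  -0.    0.14]
total [ 0.4157 -0.0085  0.0944] n 11 per row [ 0.0378 -0.0008  0.0086] dyaw(tool y) -0.1
```

View pics/w21.png

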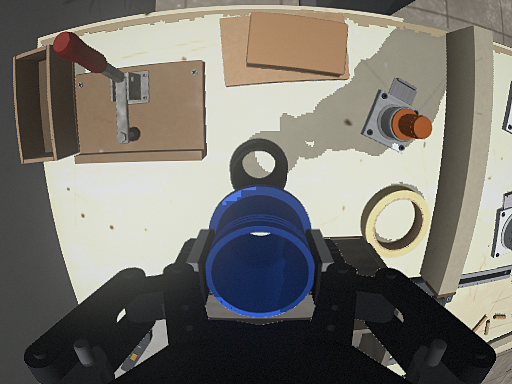

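Request:
{"fn": "apply_moves", "kwargs": {"translation": [[0.02,-0.001,0.005],[0.037,-0.001,0.009],[0.037,-0.001,0.009],[0.037,-0.001,0.009],[0.037,-0.001,0.009],[0.037,-0.001,0.009],[0.037,0,0.009],[0.037,0,0.009],[0.037,0,0.009],[0.037,0,0.009]], "delta_rot": [[0,0,0],[0,0,0],[0,0,0],[0,0,0],[0,0,0],[0,0,0],[0,0,0],[0,0,0],[0,0,0],[0,0,0]]}}

```text
time_s: 22.2
ee_pos: [0.4261, 0.025, 0.2269]
eef_rot: [-1.202, -1.192, 1.202]
contact_force: [0.4, 1.5, -1.9]
width: 0.0473
```

```bash
python3 -c "
from h import *
go(.4235,.103,.22,90)"
```

```text
t 22.2 pos [0.4261 0.025  0.2269] yaw 89.3 q [ 0.05 -0.19 -0.1   1.68  0.01  0.07] w 0.0473 F [ 0.4  1.5 -1.9]
tilt fix deg tool [-0.77  0.    0.29]
total [0.078  0.0073 0.0035] n 2 per row [0.039  0.0037 0.0017] dyaw(tool y) -0.7
```

Request:
{"fn": "apply_moves", "kwargs": {"translation": [[0.036,0.01,0],[0.025,0.015,0],[0.006,0.015,0],[0,0.02,0],[0,0.01,0],[0,0,0],[0,0,0]], "delta_rot": [[-0.4,-0.5,0.2],[-0.3,-0.2,0.1],[0,0,0],[0,0,0],[0,0,0],[0,0,0],[0,0,0]]}}

```text
time_s: 22.78
ee_pos: [0.4209, 0.1018, 0.1518]
eef_rot: [-1.202, -1.214, 1.217]
contact_force: [-0.5, 0.3, -1.3]
width: 0.0475
```

```bash
python3 -c "
from h import *
go(.4235,.103,.12,90)
a=shot('wrist','pics/w22.png')"
```

```text
t 22.78 pos [0.4209 0.1018 0.1518] yaw 90.5 q [ 0.24 -0.21 -0.26  1.52  0.    0.23] w 0.0475 F [-0.5  0.3 -1.3]
tilt fix deg tool [-0.17  0.    0.03]
total [ 0.0012  0.0318 -0.0027] n 1 per row [ 0.0012  0.0318 -0.0027] dyaw(tool y) 0.5
```

View pics/w22.png

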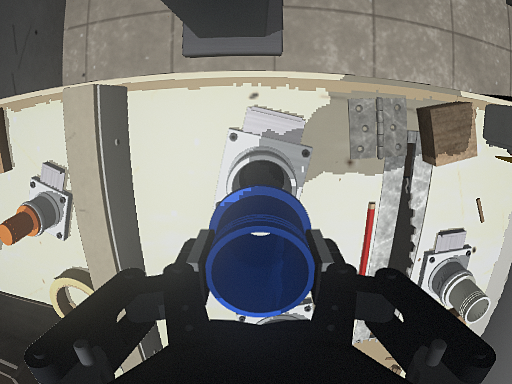

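Request:
{"fn": "apply_moves", "kwargs": {"translation": [[0.001,0,-0.0025],[0,0,0],[0,0,0]], "delta_rot": [[0,0.5,0],[0,0,0],[0,0,0]]}}

```text
time_s: 23.08
ee_pos: [0.4249, 0.1017, 0.1543]
eef_rot: [-1.21, -1.207, 1.206]
contact_force: [0.2, 1.0, -1.1]
width: 0.0478
```

```bash
python3 -c "
from h import *
go(.4235,.103,.12,90)
a=shot('wrist','pics/w23.png')
c=cal('pics/w23.png')
for yy in (.101,.103):
  pts=[proj('wrist',(.4235+.03025*np.cos(t),yy+.03025*np.sin(t),.046),c) for t in np.linspace(0,6.28,60)]
  p=np.array(pts);print(p[:,0].min(),p[:,0].max(),p[:,1].min())
b=cv2.resize(a[110:310,170:370],None,fx=3,fy=3,interpolation=cv2.INTER_CUBIC)
cv2.polylines(b,[((p-[170,110])*3).astype(int)],True,(0,0,255),1)
cv2.imwrite('pics/w23b.png',b)"
```

```text
t 23.08 pos [0.4249 0.1017 0.1543] yaw 89.8 q [ 0.23 -0.2  -0.25  1.52  0.    0.24] w 0.0478 F [ 0.2  1.  -1.1]
tilt fix deg tool [-0.01  0.    0.06]
total [0.0012 0.0343 0.0014] n 1 per row [0.0012 0.0343 0.0014] dyaw(tool y) -0.2
223.14364768584096 291.6826832431847 150.2524164871826
225.38883979536564 293.93076904699205 150.24423406627415
```

View pics/w23b.png

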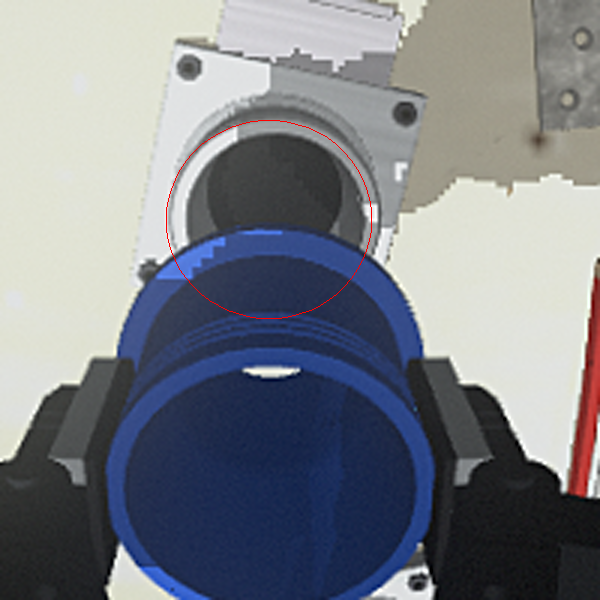

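Request:
{"fn": "apply_moves", "kwargs": {"translation": [[0.002,0.012,0.001],[0,0.015,0],[0,0.015,0],[0,0.012,0],[0,0.006,0],[0,0,0],[0,0,0]], "delta_rot": [[0,-0.2,0],[0,0,0],[0,0,0],[0,0,0],[0,0,0],[0,0,0],[0,0,0]]}}

```text
time_s: 23.72
ee_pos: [0.4246, 0.1038, 0.0903]
eef_rot: [-1.21, -1.212, 1.207]
contact_force: [-0.3, 0.2, -0.6]
width: 0.0471
```

```bash
python3 -c "
from h import *
go(.4235,.1035,.0575,90)
a=shot('wrist','pics/w24.png');cv2.imwrite('pics/w24b.png',cv2.resize(a[110:310,170:370],None,fx=3,fy=3,interpolation=cv2.INTER_CUBIC))"
```

```text
t 23.72 pos [0.4246 0.1038 0.0903] yaw 90.0 q [ 0.24 -0.2  -0.37  1.4   0.    0.24] w 0.0471 F [-0.3  0.2 -0.6]
tilt fix deg tool [ 0.13 -0.    0.11]
total [-0.0004  0.0328  0.0011] n 1 per row [-0.0004  0.0328  0.0011] dyaw(tool y) -0.0
```

View pics/w24b.png

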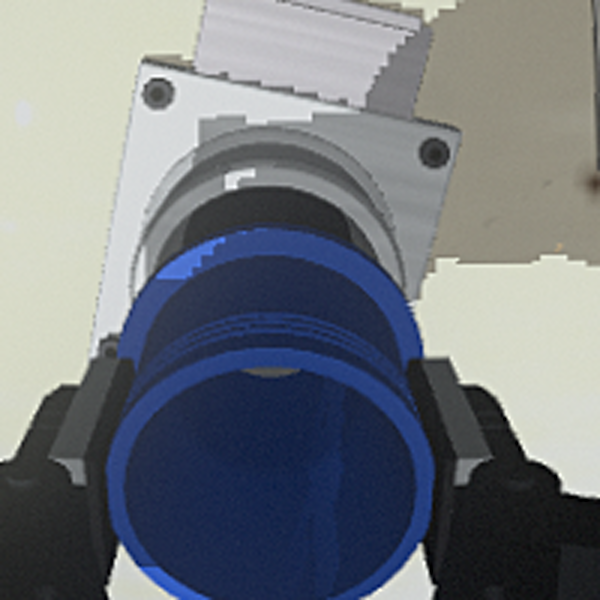

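Centred laterally (mouth 133–403 → 268, part 271). Descend.

Request:
{"fn": "apply_moves", "kwargs": {"translation": [[0,0.008,0.001],[0,0.008,0],[0,0.006,0],[0,0.005,0],[0,0.003,0],[0,0,0]], "delta_rot": [[0.1,0,0],[0,0,0],[0,0,0],[0,0,0],[0,0,0],[0,0,0]]}}

```text
time_s: 24.27
ee_pos: [0.4245, 0.1042, 0.0589]
eef_rot: [-1.21, -1.212, 1.206]
contact_force: [-0.4, -0.7, -1.9]
width: 0.0472
```

```bash
python3 -c "
from h import *
go(.4235,.1035,.0575,90)"
```

```text
t 24.27 pos [0.4245 0.1042 0.0589] yaw 90.0 q [ 0.24 -0.19 -0.42  1.33  0.    0.24] w 0.0472 F [-0.4 -0.7 -1.9]
tilt fix deg tool [ 0.18 -0.    0.14]
total [-0.0007  0.0014  0.001 ] n 1 per row [-0.0007  0.0014  0.001 ] dyaw(tool y) -0.0
```

Request:
{"fn": "apply_moves", "kwargs": {"translation": [[0,0.002,0.0005],[0,0.002,0],[0,0,0]], "delta_rot": [[0.1,0,0.1],[0,0,0],[0,0,0]]}}

```text
time_s: 24.52
ee_pos: [0.4246, 0.1043, 0.0582]
eef_rot: [-1.212, -1.212, 1.206]
contact_force: [-0.8, -0.6, -0.9]
width: 0.0473
```

```bash
python3 -c "
from h import *
go(.4235,.1035,.0575,90)"
```

```text
t 24.52 pos [0.4246 0.1043 0.0582] yaw 90.0 q [ 0.24 -0.19 -0.42  1.33 -0.    0.24] w 0.0473 F [-0.8 -0.6 -0.9]
tilt fix deg tool [0.22 0.   0.05]
total [-0.0008  0.0007  0.0011] n 1 per row [-0.0008  0.0007  0.0011] dyaw(tool y) -0.0
```

Request:
{"fn": "apply_moves", "kwargs": {"translation": [[0,0,0],[0,0,0],[0,0,0],[0,0,0],[0,0,0],[0,-0.01,0],[0,-0.02,0],[0,-0.03,0],[0,-0.04,0],[0,-0.03,0]], "delta_rot": [[0,0,0],[0,0,0],[0,0,0],[0,0,0],[0,0,0],[0,0,0],[0,0,0],[0,0,0],[0,0,0],[0,0,0]], "hand": -0.9}}

```text
time_s: 25.35
ee_pos: [0.4208, 0.1034, 0.1887]
eef_rot: [-1.206, -1.204, 1.213]
contact_force: [1.4, 0.2, -0.2]
width: 0.0813
```

Request:
{"fn": "apply_moves", "kwargs": {"translation": [[0,-0.03,0],[0,0,0]], "delta_rot": [[0,0,0],[0,0,0]]}}

```text
time_s: 25.52
ee_pos: [0.422, 0.1037, 0.2273]
eef_rot: [-1.21, -1.21, 1.208]
contact_force: [0.6, -0.6, 1.4]
width: 0.0815
```

```bash
python3 -c "
from h import *
go(.519,-.3,.2,90)
a=shot('wrist','pics/w25.png')
a=shot('scene','pics/s25.png');cv2.imwrite('pics/s25b.png',cv2.resize(a[150:270,130:290],None,fx=5,fy=5,interpolation=cv2.INTER_CUBIC))"
```

```text
t 25.52 pos [0.422  0.1037 0.2273] yaw 90.0 q [ 0.24 -0.19 -0.1   1.66 -0.    0.24] w 0.0815 F [ 0.6 -0.6  1.4]
tilt fix deg tool [ 0.09 -0.    0.01]
total [-0.4036  0.0273 -0.0971] n 11 per row [-0.0367  0.0025 -0.0088] dyaw(tool y) -0.0
```

View pics/w25.png

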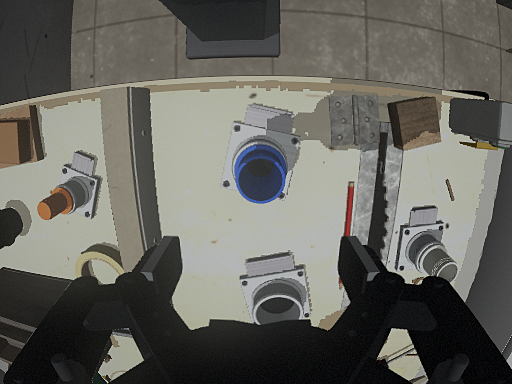

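View pics/s25b.png

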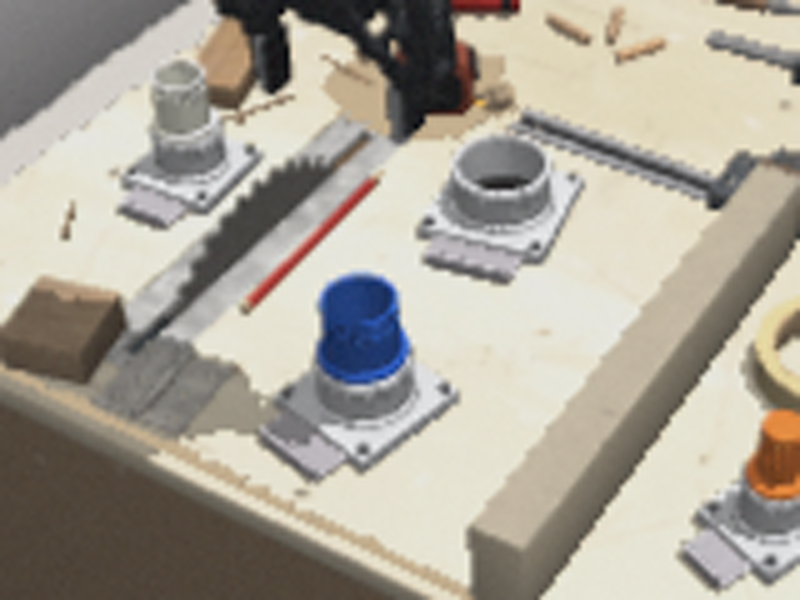

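Request:
{"fn": "apply_moves", "kwargs": {"translation": [[-0.02,0,-0.005],[-0.037,0.001,-0.009],[-0.037,0.001,-0.009],[-0.037,0.001,-0.009],[-0.037,0.001,-0.009],[-0.037,0.001,-0.009],[-0.037,0.001,-0.009],[-0.037,0.001,-0.009],[-0.037,0.001,-0.009],[-0.037,0.001,-0.009]], "delta_rot": [[0,0,0],[0,0,0],[0,0,0],[0,0,0],[0,0,0],[0,0,0],[0,0,0],[0,0,0],[0,0,0],[0,0,0]], "hand": -1}}

```text
time_s: 26.45
ee_pos: [0.5053, -0.2584, 0.1997]
eef_rot: [-1.187, -1.206, 1.222]
contact_force: [-0.6, 0.0, -0.1]
width: 0.0853
```

```bash
python3 -c "
from h import *
go(.519,-.337,.2,90)"
```

```text
t 26.45 pos [ 0.5053 -0.2584  0.1997] yaw 90.6 q [-0.47  0.14  0.17  1.62 -0.   -0.48] w 0.0853 F [-0.6  0.  -0.1]
tilt fix deg tool [-1.05 -0.    0.28]
total [-0.0787 -0.0009 -0.0128] n 2 per row [-0.0394 -0.0005 -0.0064] dyaw(tool y) 0.6
```

Request:
{"fn": "apply_moves", "kwargs": {"translation": [[-0.035,0.01,-0.006],[-0.025,0.02,-0.005],[-0.01,0.025,-0.001],[0,0.025,0],[0,0.01,0],[0,0,0],[0,0,0]], "delta_rot": [[-0.5,0.3,0.2],[-0.5,0.3,0.1],[0,0,0],[0,0,0],[0,0,0],[0,0,0],[0,0,0]]}}

```text
time_s: 27.03
ee_pos: [0.5126, -0.338, 0.0934]
eef_rot: [-1.198, -1.196, 1.204]
contact_force: [-0.3, 0.4, 1.4]
width: 0.0852
```

```bash
python3 -c "
from h import *
go(.519,-.337,.085,90)
a=shot('wrist','pics/w26.png')"
```

```text
t 27.03 pos [ 0.5126 -0.338   0.0934] yaw 89.5 q [-0.58  0.25  0.09  1.43 -0.   -0.57] w 0.0852 F [-0.3  0.4  1.4]
tilt fix deg tool [-0.78  0.    0.38]
total [ 0.001   0.0083 -0.0065] n 1 per row [ 0.001   0.0083 -0.0065] dyaw(tool y) -0.5
```

View pics/w26.png

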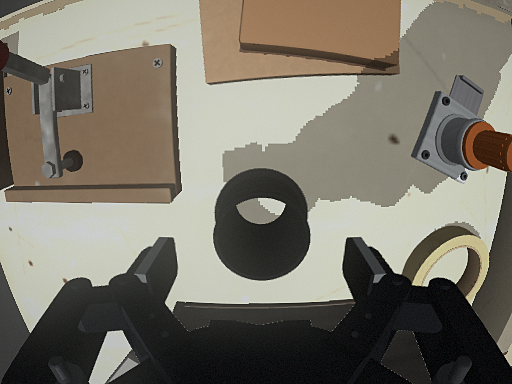

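Request:
{"fn": "apply_moves", "kwargs": {"translation": [[0.001,0.005,-0.006],[0,0.012,0],[0,0.012,0],[0,0.01,0],[0,0.006,0],[0,0,0],[0,0,0]], "delta_rot": [[-0.7,-0.5,0.4],[0,0,0],[0,0,0],[0,0,0],[0,0,0],[0,0,0],[0,0,0]]}}

```text
time_s: 27.67
ee_pos: [0.5221, -0.3356, 0.0491]
eef_rot: [-1.215, -1.215, 1.214]
contact_force: [0.2, -0.5, 0.2]
width: 0.0853
```

```bash
python3 -c "
from h import *
go(.5192,-.337,.047,90)
a=shot('wrist','pics/w27.png')"
```

```text
t 27.67 pos [ 0.5221 -0.3356  0.0491] yaw 90.3 q [-0.57  0.25  0.01  1.32 -0.   -0.58] w 0.0853 F [ 0.2 -0.5  0.2]
tilt fix deg tool [ 0.37  0.   -0.28]
total [-0.0013  0.0021  0.0029] n 1 per row [-0.0013  0.0021  0.0029] dyaw(tool y) 0.3
```

View pics/w27.png

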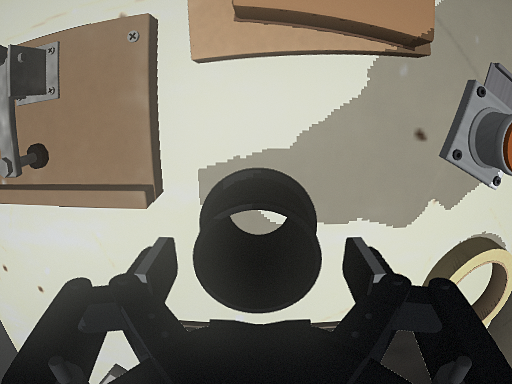

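Request:
{"fn": "apply_moves", "kwargs": {"translation": [[-0.001,0.002,0.0025],[0,0.001,0.001],[0,0,0]], "delta_rot": [[0.3,0.3,-0.2],[0,0,0],[0,0,0]]}}

```text
time_s: 27.97
ee_pos: [0.5186, -0.3371, 0.0468]
eef_rot: [-1.212, -1.209, 1.209]
contact_force: [-0.7, 0.3, 0.1]
width: 0.0855
```

Request:
{"fn": "apply_moves", "kwargs": {"translation": [[0,0,0],[0,0,0],[0,0,0],[0,0,0],[0,0,0],[0,0,0],[0,0,0],[0,0,0]], "delta_rot": [[0,0,0],[0,0,0],[0,0,0],[0,0,0],[0,0,0],[0,0,0],[0,0,0],[0,0,0]], "hand": 1}}

```text
time_s: 28.63
ee_pos: [0.5188, -0.3376, 0.0476]
eef_rot: [-1.213, -1.209, 1.209]
contact_force: [1.4, -0.8, -0.9]
width: 0.0569
```

```bash
python3 -c "
from h import *
go(.5192,-.337,.047,90)"
```

```text
t 28.63 pos [ 0.5188 -0.3376  0.0476] yaw 89.9 q [-0.58  0.25  0.01  1.32 -0.   -0.58] w 0.0569 F [ 1.4 -0.8 -0.9]
tilt fix deg tool [ 0.14 -0.   -0.13]
total [ 0.0006  0.0006 -0.0004] n 1 per row [ 0.0006  0.0006 -0.0004] dyaw(tool y) -0.1
```

Request:
{"fn": "apply_moves", "kwargs": {"translation": [[0,-0.01,0],[0,-0.02,0],[0,-0.03,0],[0,-0.035,0],[0,-0.035,0],[0,-0.03,0],[0,-0.02,0],[0,0,0]], "delta_rot": [[0,0,0],[0,0,0],[0,0,0],[0,0,0],[0,0,0],[0,0,0],[0,0,0],[0,0,0]]}}

```text
time_s: 29.3
ee_pos: [0.5154, -0.3351, 0.2347]
eef_rot: [-1.204, -1.206, 1.209]
contact_force: [0.5, -0.6, -3.0]
width: 0.057
```

```bash
python3 -c "
from h import *
print(onz('wrist',278.5,303,.046,cal('pics/w25.png')))
go(.6,.08,.23,90)
a=shot('wrist','pics/w28.png')"
```

```text
[0.60987099 0.13059885 0.046     ]
t 29.3 pos [ 0.5154 -0.3351  0.2347] yaw 89.9 q [-0.58  0.26  0.38  1.7  -0.   -0.58] w 0.057 F [ 0.5 -0.6 -3. ]
tilt fix deg tool [-0.3   0.    0.16]
total [ 0.4152  0.0054 -0.0841] n 11 per row [ 0.0377  0.0005 -0.0076] dyaw(tool y) -0.1
```

View pics/w28.png

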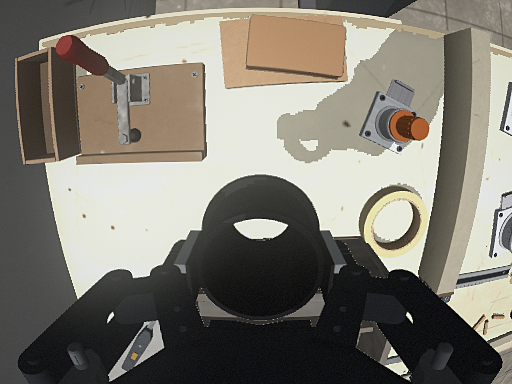

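Request:
{"fn": "apply_moves", "kwargs": {"translation": [[0.02,0,-0.002],[0.037,0,-0.007],[0.037,0,-0.008],[0.037,0,-0.008],[0.037,0,-0.008],[0.037,0,-0.008],[0.037,0,-0.008],[0.037,0,-0.008],[0.037,0,-0.008],[0.037,0,-0.008]], "delta_rot": [[0,0,0],[0,0,0],[0,0,0],[0,0,0],[0,0,0],[0,0,0],[0,0,0],[0,0,0],[0,0,0],[0,0,0]]}}

```text
time_s: 30.18
ee_pos: [0.5856, 0.0257, 0.2117]
eef_rot: [-1.189, -1.18, 1.208]
contact_force: [1.8, 0.6, -2.5]
width: 0.0567
```

```bash
python3 -c "
from h import *
go(.627,.127,.19,90)"
```

```text
t 30.18 pos [0.5856 0.0257 0.2117] yaw 89.2 q [0.04 0.2  0.26 1.66 0.01 0.05] w 0.0567 F [ 1.8  0.6 -2.5]
tilt fix deg tool [-1.72  0.    0.37]
total [ 0.1018  0.0211 -0.0406] n 3 per row [ 0.0339  0.007  -0.0135] dyaw(tool y) -0.8
```

Request:
{"fn": "apply_moves", "kwargs": {"translation": [[0.036,0,-0.012],[0.036,0,-0.012],[0.026,0,-0.009],[0.005,0,-0.003],[0,0,0],[0,0,0]], "delta_rot": [[-0.6,-0.4,0.2],[-0.6,-0.4,0.2],[-0.5,0,0],[0,0,0],[0,0,0],[0,0,0]]}}

```text
time_s: 30.68
ee_pos: [0.6193, 0.1415, 0.1961]
eef_rot: [-1.194, -1.203, 1.226]
contact_force: [-0.3, -0.4, -2.1]
width: 0.057
```

```bash
cat >> h.py <<'E'
def over(fn,out,x,y,r,z=.046):
    a=cv2.imread(fn);c=cal(fn)
    p=np.array([proj('wrist',(x+r*np.cos(t),y+r*np.sin(t),z),c) for t in np.linspace(0,6.28,60)])
    b=cv2.resize(a[110:310,160:380],None,fx=3,fy=3,interpolation=cv2.INTER_CUBIC)
    cv2.polylines(b,[((p-[160,110])*3).astype(int)],True,(0,0,255),1);cv2.imwrite(out,b)
E
python3 -c "
from h import *
go(.627,.127,.13,90)
a=shot('wrist','pics/w29.png');over('pics/w29.png','pics/w29b.png',.627,.127,.03525)"
```

```text
t 30.68 pos [0.6193 0.1415 0.1961] yaw 90.6 q [0.22 0.31 0.36 1.64 0.   0.21] w 0.057 F [-0.3 -0.4 -2.1]
tilt fix deg tool [-0.97 -0.   -0.13]
total [-0.0145  0.066  -0.0087] n 2 per row [-0.0072  0.033  -0.0043] dyaw(tool y) 0.6
```

View pics/w29b.png

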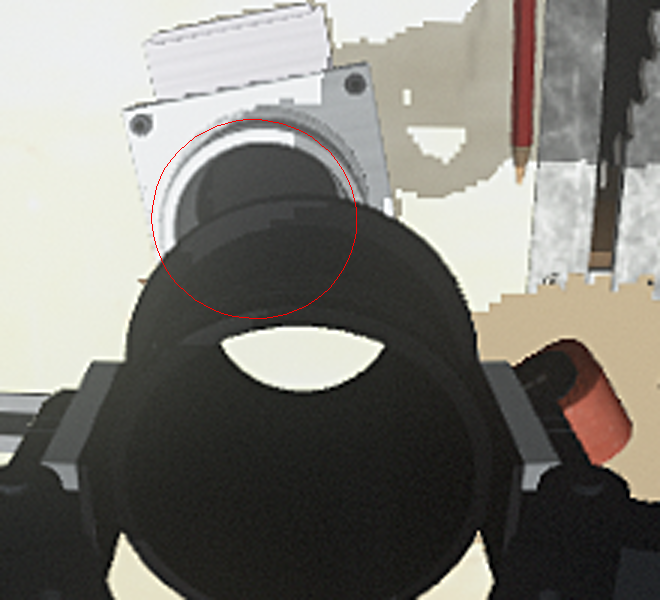

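Request:
{"fn": "apply_moves", "kwargs": {"translation": [[-0.013,0.01,-0.008],[0,0.02,0],[0,0.02,0],[0,0.012,0],[0,0.003,0],[0,0,0],[0,0,0]], "delta_rot": [[-0.9,0.6,-0.1],[0,0,0],[0,0,0],[0,0,0],[0,0,0],[0,0,0],[0,0,0]]}}

```text
time_s: 31.32
ee_pos: [0.6253, 0.1169, 0.1278]
eef_rot: [-1.215, -1.196, 1.203]
contact_force: [-0.1, -0.0, -2.5]
width: 0.0574
```

```bash
python3 -c "
from h import *
go(.627,.128,.1,90)
a=shot('wrist','pics/w30.png');over('pics/w30.png','pics/w30b.png',.627,.128,.03525)"
```

```text
t 31.32 pos [0.6253 0.1169 0.1278] yaw 89.2 q [ 0.19  0.28  0.2   1.49 -0.    0.2 ] w 0.0574 F [-0.1 -0.  -2.5]
tilt fix deg tool [-0.16 -0.   -0.14]
total [ 0.0112  0.0277 -0.0016] n 1 per row [ 0.0112  0.0277 -0.0016] dyaw(tool y) -0.8
```

View pics/w30b.png

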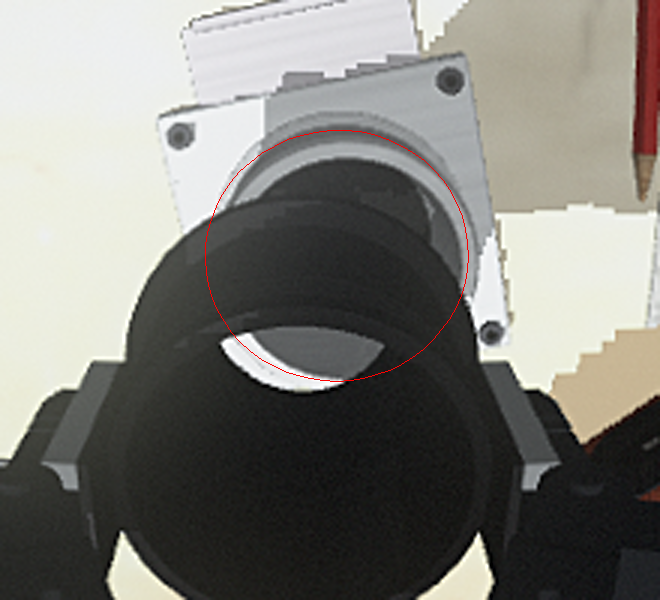

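Request:
{"fn": "apply_moves", "kwargs": {"translation": [[0.0115,0.006,-0.002],[0,0.006,0],[0,0,0],[0,0,0]], "delta_rot": [[-0.2,-0.8,-0.1],[0,0,0],[0,0,0],[0,0,0]]}}

```text
time_s: 31.7
ee_pos: [0.6292, 0.1294, 0.1182]
eef_rot: [-1.212, -1.215, 1.207]
contact_force: [-0.1, -1.1, -2.6]
width: 0.0568
```

```bash
python3 -c "
from h import *
go(.628,.1285,.1,90)
a=shot('wrist','pics/w31.png');over('pics/w31.png','pics/w31b.png',.628,.1285,.03525)"
```

```text
t 31.7 pos [0.6292 0.1294 0.1182] yaw 90.1 q [ 0.2   0.29  0.19  1.47 -0.    0.2 ] w 0.0568 F [-0.1 -1.1 -2.6]
tilt fix deg tool [0.34 0.   0.03]
total [-0.0009  0.0182  0.0013] n 1 per row [-0.0009  0.0182  0.0013] dyaw(tool y) 0.1
```

View pics/w31b.png

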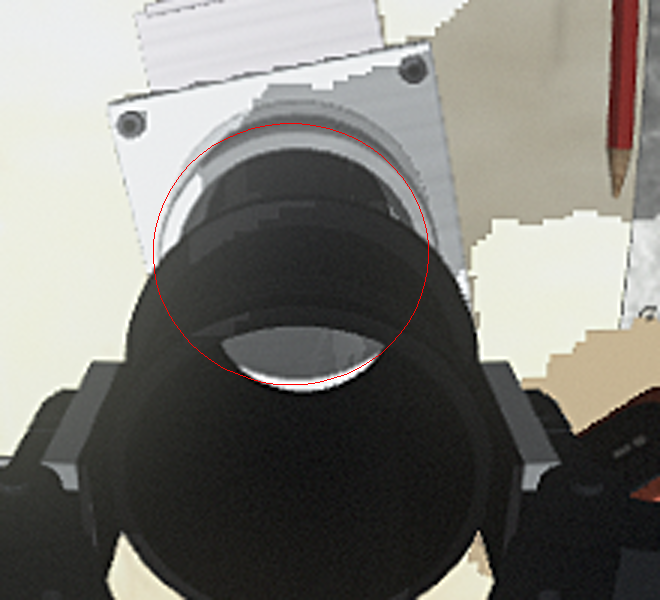

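Request:
{"fn": "apply_moves", "kwargs": {"translation": [[-0.001,0.01,0.001],[0,0.01,0],[0,0.009,0],[0,0.004,0],[0,0,0]], "delta_rot": [[0.3,0,0],[0,0,0],[0,0,0],[0,0,0],[0,0,0]]}}

```text
time_s: 32.17
ee_pos: [0.628, 0.1284, 0.0815]
eef_rot: [-1.208, -1.211, 1.211]
contact_force: [0.4, -0.1, -2.9]
width: 0.057
```

```bash
python3 -c "
from h import *
go(.628,.1285,.0616,90)
a=shot('wrist','pics/w32.png');over('pics/w32.png','pics/w32b.png',.628,.1285,.03525)"
```

```text
t 32.17 pos [0.628  0.1284 0.0815] yaw 90.1 q [0.2  0.3  0.13 1.4  0.   0.2 ] w 0.057 F [ 0.4 -0.1 -2.9]
tilt fix deg tool [-0.01  0.    0.02]
total [0.0001 0.0199 0.    ] n 1 per row [0.0001 0.0199 0.    ] dyaw(tool y) 0.1
```

View pics/w32b.png

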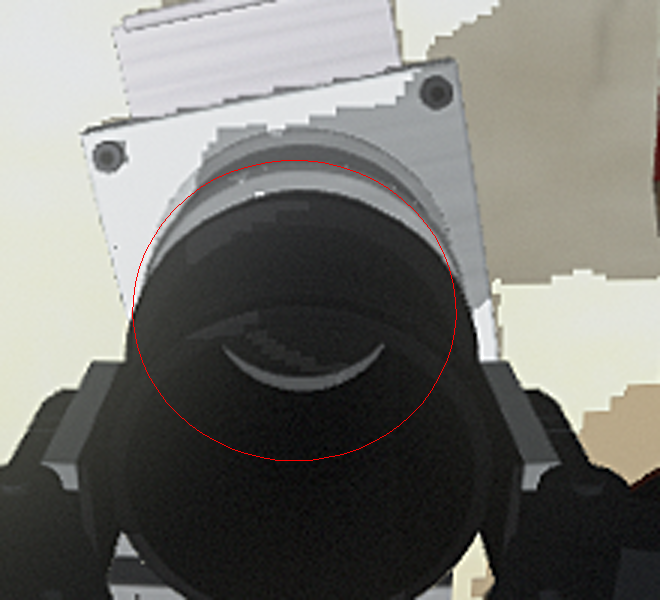

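Request:
{"fn": "apply_moves", "kwargs": {"translation": [[0,0.006,0],[0,0.006,0],[0,0.004,0],[0,0.003,0],[0,0.001,0],[0,0,0]], "delta_rot": [[0,0,0],[0,0,0],[0,0,0],[0,0,0],[0,0,0],[0,0,0]]}}

```text
time_s: 32.72
ee_pos: [0.6288, 0.1284, 0.062]
eef_rot: [-1.21, -1.213, 1.209]
contact_force: [-1.3, 0.0, -1.9]
width: 0.0572
```

```bash
python3 -c "
from h import *
go(.628,.1285,.0616,90)"
```

```text
t 32.72 pos [0.6288 0.1284 0.062 ] yaw 90.1 q [0.2  0.3  0.1  1.36 0.   0.2 ] w 0.0572 F [-1.3  0.  -1.9]
tilt fix deg tool [0.15 0.   0.03]
total [0.0001 0.0004 0.0008] n 1 per row [0.0001 0.0004 0.0008] dyaw(tool y) 0.1
```

Request:
{"fn": "apply_moves", "kwargs": {"translation": [[0,0.002,0.0005],[0,0.002,0],[0,0,0]], "delta_rot": [[0,0,0],[0,0,0],[0,0,0]]}}

```text
time_s: 32.97
ee_pos: [0.6293, 0.1285, 0.0624]
eef_rot: [-1.213, -1.217, 1.206]
contact_force: [0.1, -0.4, -2.9]
width: 0.0569
```

```bash
python3 -c "
from h import *
go(.628,.1285,.0616,90)"
```

```text
t 32.97 pos [0.6293 0.1285 0.0624] yaw 90.1 q [ 0.2   0.3   0.09  1.36 -0.    0.2 ] w 0.0569 F [ 0.1 -0.4 -2.9]
tilt fix deg tool [0.45 0.   0.05]
total [-0.      0.0008  0.0013] n 1 per row [-0.      0.0008  0.0013] dyaw(tool y) 0.1
```

Request:
{"fn": "apply_moves", "kwargs": {"translation": [[0,0,0],[0,0,0],[0,0,0],[0,0,0],[0,0,0],[0,-0.01,0],[0,-0.02,0],[0,-0.03,0],[0,-0.04,0],[0,-0.04,0]], "delta_rot": [[0,0,0],[0,0,0],[0,0,0],[0,0,0],[0,0,0],[0,0,0],[0,0,0],[0,0,0],[0,0,0],[0,0,0]], "hand": -0.9}}

```text
time_s: 33.8
ee_pos: [0.6247, 0.1277, 0.1992]
eef_rot: [-1.205, -1.205, 1.215]
contact_force: [0.7, 0.4, -0.2]
width: 0.0811
```

Request:
{"fn": "apply_moves", "kwargs": {"translation": [[0,-0.03,0.02],[0,-0.03,0.03],[0,-0.02,0.03],[0,0,0.03],[0,0,0.03],[0,0,0.02],[0,0,0],[0,0,0]], "delta_rot": [[0,0,0],[0,0,0],[0,0,0],[0,0,0],[0,0,0],[0,0,0],[0,0,0],[0,0,0]]}}

```text
time_s: 34.47
ee_pos: [0.4605, 0.1272, 0.2985]
eef_rot: [-1.216, -1.222, 1.201]
contact_force: [0.4, 0.1, 0.1]
width: 0.0815
```

```bash
python3 -c "
from h import *
go(.4,-.05,.3,90)
shot('wrist','pics/w33.png')
a=shot('scene','pics/s33.png');cv2.imwrite('pics/s33b.png',cv2.resize(a[140:280,130:330],None,fx=4,fy=4,interpolation=cv2.INTER_CUBIC))
a=shot('top','pics/t33.png');cv2.imwrite('pics/t33b.png',cv2.resize(a[140:270,120:340],None,fx=3.6,fy=3.6,interpolation=cv2.INTER_CUBIC))"
```

```text
t 34.47 pos [0.4605 0.1272 0.2985] yaw 90.1 q [ 0.27 -0.06  0.16  1.78 -0.    0.27] w 0.0815 F [0.4 0.1 0.1]
tilt fix deg tool [0.81 0.   0.21]
total [-0.1771 -0.003   0.0607] n 5 per row [-0.0354 -0.0006  0.0121] dyaw(tool y) 0.1
```

View pics/s33b.png

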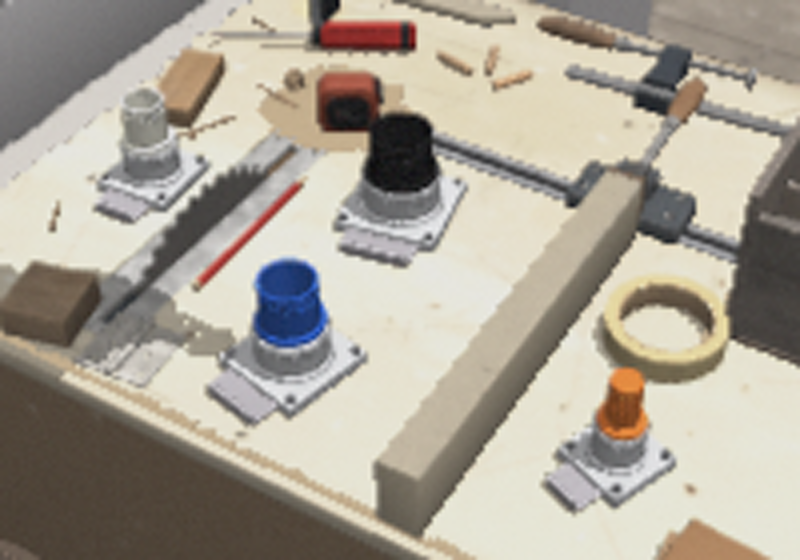

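View pics/t33b.png

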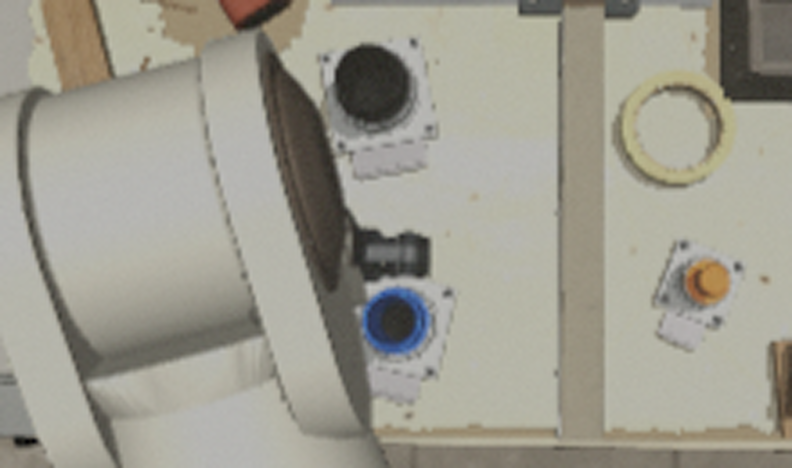

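View pics/w33.png

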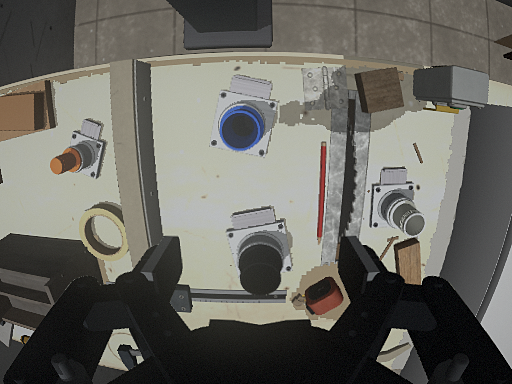

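```bash
python3 -c "
from h import *
a=cv2.imread('pics/s33.png');b=cv2.resize(a[140:280,130:330],None,fx=4,fy=4,interpolation=cv2.INTER_CUBIC)
for x,y,rc,rs in [(.6251,.1231,.02925,.034),(.4221,.0992,.02425,.029),(.5486,.3443,.01925,.024),(.4603,-.1665,.0125,.019)]:
  for r,z in ((rc,.091),(rs,.051),(rs,.046)):
    p=np.array([proj('scene',(x+r*np.cos(t),y+r*np.sin(t),z)) for t in np.linspace(0,6.28,50)])
    cv2.polylines(b,[((p-[130,140]+.5)*4).astype(int)],True,(0,0,255),1)
cv2.imwrite('pics/s33c.png',b)"
```

```text
(no output)
```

View pics/s33c.png

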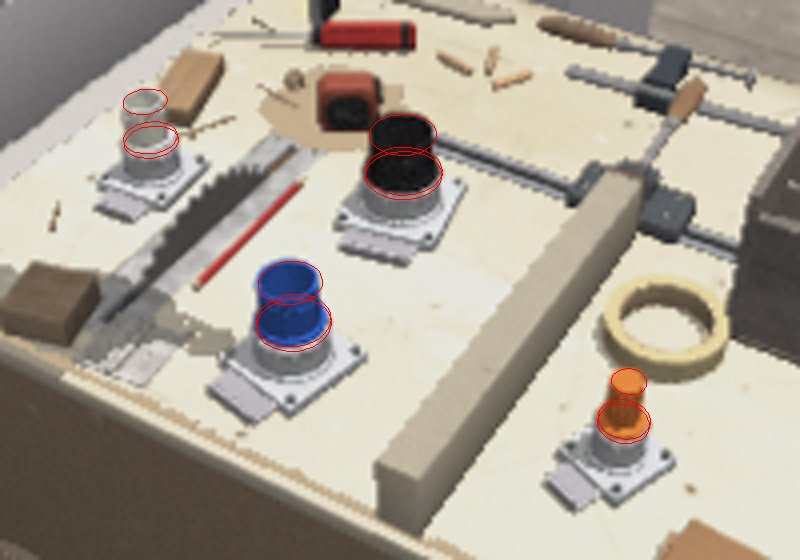

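All four parts match the fully-home overlay, and the gripper is clear of everything, so I am handing in.

```bash
python3 -c "
from station import arm
s=arm.state();print(s['time_s'],abs(s['qd']).max(),s['contact_force']);print(arm.sign_off())"
```

```text
34.6167 0.02029863015930168 [ 0.53616558  0.06640487 -0.44127416]
the job is handed in; nothing more can be done
None
```

I took the nest apart and fitted all four pieces: the orange plug in the 30 gate, white in the 40, blue in the 50 and black in the 60. Each was lowered until it stopped, then released. I handed the job in at about 34.6 s.

**Last checks:** In the final scene and wrist pictures all four pieces stand upright. In the scene picture they match an overlay of the fully-home position to about 1–2 mm by eye, with each shoulder on its collar. In the top picture the arm hid the white reducer. The gripper had backed off about 0.2 m above the parts, and the force reading had settled to noise.

**Disagreements:**
- The top and scene cameras placed the targets 2–6 mm off in y from where the wrist camera and the actual fits put them. I worked from the wrist view, helped by the tapered spigots.
- The force reading barely changed when the pieces bottomed out. I judged seating from the stop height, which was within about 1 mm of the computed home height for each piece.

No check failed. No verdict was reported on hand-in.

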